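# Unstack the whetstones and clamp the thick one for sharpening

## Task

Get the whetstones ready to sharpen the knife: take the stack of two stones and their two wooden cover plates apart, leaving the two plates in one neat pile on the chopping board and the thin stone lying flat on the board beside them. Clamp the thick stone in the stone holder, flat on its bed and gripped lengthwise between the sprung jaw and the end stop. The stones are brittle, so do not drop or ram them, and leave the shaker, tumbler and lemon where they are.

Things in the scene. Friction and masses are not known exactly. Their poses are not given: they have to be found in the camera images.
- upper_plate: Upper cover plate: plain light-wood plate 176 x 66 x 6 mm (x, y, z), about 55 g, lying on top of the stack on the thin stone. Origin: centre of its underside; z up.
- thin_stone: Thin whetstone, off-white, 170 x 58 x 18 mm, about 0.36 kg, second in the stack. Origin: centre of its underside; x along its length, z up.
- lower_plate: Lower cover plate, the same as the upper plate (176 x 66 x 6 mm), third in the stack, on the thick stone. Origin: centre of its underside.
- thick_stone: Thick whetstone, off-white, 170 x 58 x 28 mm, 0.45 to 0.7 kg, at the bottom of the stack on the worktop. Origin: centre of its underside; x along its length, z up.
- board: Yellow chopping board, fixed, 240 x 340 mm (x, y), top face 11 mm above its origin, which is the centre of its underside.
- holder: Steel stone holder, fixed to the worktop, 254 mm long (x), 82 mm wide. Origin: centre of its underside; x points from the sprung jaw to the end stop. The flat bed is at z = +12 mm. Jaw and stop are 60 mm wide and stand 12.5 mm above the bed, with upright faces, not ramps. Behind the jaw a housing fills x = -127 to -107 mm up to z = +26 mm.
- jaw_rest (a point): Fixed point of the holder at bed height where the face of the relaxed jaw is (holder x = -72 mm). The stone is 170 mm long, the gap to the stop only 154 to 162 mm while the jaw is relaxed: the stone goes in tilted, its lower end first pushing the jaw back, until the other end can drop inside the stop.
- stop_near (a point): Fixed point of the holder at bed height: the nearest place of the end stop's face (holder x = +82 mm). The stop is clamped by a thumbscrew anywhere from here to 8 mm further along +x, a different place every time and not reported: see or feel it.
- jaw (a joint): Travel of the sprung jaw (m): 0 relaxed, grows as it is pushed toward -x of the holder, solid stop at 0.022. The spring pushes back with 4.5 N at 0, plus 0.45 N per mm (14.4 N at the end). A stone clamped in place leaves it between 0.008 and 0.016.
- salt_shaker: Loose salt shaker, 44 mm wide, 90 mm tall, behind the work. Origin: centre of its underside.
- tumbler: Loose clear tumbler, 76 mm wide, 86 mm tall, behind the work. Origin: centre of its underside.
- lemon: Loose lemon, 72 x 55 x 56 mm, behind the work. Origin: under its centre.

How it is judged:
By the outcome, as a careful person would: the job done as asked, in the order asked, and still so for the second after the job is handed in, with the robot touching nothing.
It also fails if it takes over 72 s, if anything falls off the work surface, if the arm or the gripper's body presses on something with over 40 N, if the wrist force passes 120 N, or if a joint passes its speed limit or range.

## Robot

A 6-joint arm with a two-finger parallel gripper is mounted at the origin on a cart in front of the work surface, level with it; the furniture and walls round the work are solid. World frame = base frame: x ahead of the robot, y to its left, z up, the work surface at z = 0. Lengths are in m, angles in degrees, forces in N, time in s.
With the tool pointing down it reaches from about 0.35 to 0.875 m from the base axis. Payload 4.2 kg.
Tool frame: the origin (TCP) lies midway between the tips of the shut fingers; the grasp point (between the pads) lies 19 mm behind it; z points along the fingers, y is the line along which they close (so a half turn about z gives the same grasp; the last joint's range is limited). The gripper opens to 87 mm and grips with 3 to 60 N. Pads are 19 mm wide; open, the fingers measure 117 mm over their backs; the gripper's body (75 mm by 190 mm) begins 51 mm behind the grasp point.
Start: joints at [83.4, 22.042, 0.453, 0, -68.411, -14.817], TCP at [0.228, 0.582, 0.192] pointing down, gripper open.
Joint ranges: [-179.83, 179.83], [-69.29, 118.12], [-61.27, 80.66], [-181.25, 117.63], [-171.15, -9.14], [-177.46, 177.46]. Speed limits (degrees/s): [159.86, 159.86, 180, 180, 180, 180].

## Interface

Orientations are given as a 3x3 rotation matrix whose columns are the frame's x, y, z axes.
In Python, from station import * gives the robot as it stands. The module is installed in compiled form; this text tells all that it offers.
- The arm moves only by the tool servo_tool, never from a script. Its argument "deltas" is a list of rows, each an object of numbers: "tx", "ty", "tz": the shift along the tool's x, y, z in mm; "ax", "ay", "az": the turn, a rotation vector about the tool's x, y, z in rad; "claw": the finger opening in mm, from 0 to 87. In form: [{"tx": .., "ty": .., "tz": .., "ax": .., "ay": .., "az": .., "claw": ..}, ...]. A call has 1 to 12 rows; each row is the pose to reach, as a shift and turn from the pose commanded when the call began, along the tool's axes at that moment; what a row does not reach only later rows make up. A row lasts 1/12 s, in which the tool goes at most 41.7 mm and 7.16 degrees, less where a joint would pass 70% of its speed; a pose out of reach is approached as far as the arm can. A call with a gripper value outside its range is refused whole. The fingers move at their own pace and stop on an object; the grip force is fixed at half the most. Time passes only in rows, so rows that repeat a pose let the fingers close. It gives the time, the measured TCP pose, the force, the opening and the grip force at its end, in the units of the state.
- sense(): the state, without advancing time (a new reading comes with each control period).
- capture(name): name is "scene" or "top" or "wrist"; returns the picture (480x640x3 uint8, blue, green, red); there is no depth.
- calibration(name): a dict with "fx", "fy", "cx", "cy" (pixels), "cam_to_world" (4x4, takes a point from camera to world coordinates); the wrist camera has in their place "hand_eye" (4x4, takes a point from camera to tool coordinates, whose origin is the TCP and whose axes are the flange's). Camera axes: x right, y down, z forward; pixel columns grow to the right and rows downward; lengths in m; the calibration is good to about 2 mm. A picture is of the moment at which its call begins: read the wrist's pose just before it. calibration takes no time and is no camera call.
- finish_job(): hands the job in; it is judged then, once.
Trained networks look in the newest picture that a camera, given by its name, has taken for a name from the list of things; names that differ only in an ending like _2 or _b are one class to them, and where a whole thing is asked for, a point or a joint stands for the part that bears it (a point fixed in the world has none). Each returns a list of dicts, best first, with "confidence" (0 to 1); they miss things now and then, are a little off and sometimes report something else, mostly with a low value. They report only what shows in the picture. A call takes as long as a camera call.
- recognise(label, camera): "xyz" ([x, y, z] in m, in the coordinates of the camera as it stood for that picture, good to about 4 mm: the middle of the surface that is visible of it).
- trace(label, camera): "mask" (480x640 bool, what is visible of it).
The state is a dict: "time_s": time; "joints": joint angles; "joint_velocities": joint speeds; "effort": joint torques, N m; "tcp_pos": TCP position; "ee_rot": TCP orientation; "wrist_force": force on the tool from outside, world axes, zero at the start; "moment": the same for the moment, N m; "gripper_width": opening from 0.0 (shut) to 1.0 (fully open); "gripper_force": force on a finger pad.
Only numpy, scipy, OpenCV 4.12 (cv2) and the standard library are available. Lean on these libraries where they do the work, as an engineer would, in place of code of your own. Each camera call takes 0.05 s, during which the arm holds its last target. There are 200 camera calls.

## Working session

There is one attempt and no reset: what is moved stays moved. The work goes in short steps, Python scripts to look and compute and a tool call to move; the robot and the scene stay as the last step left them, time stands still between calls to the robot, and variables do not carry over. Pictures are saved under pics/ and viewed, at most 10 in all, crops included, and the job is handed in when it is done.

Besides the shell and the picture viewer there is one more tool, called by a JSON object that holds its "api" and its "payload", one argument or row to a line. servo_tool: Moves the arm, as the interface text tells. Its arguments: {"type":"object","properties":{"deltas":{"type":"array","items":{"type":"object","properties":{"tx":{"type":"number"},"ty":{"type":"number"},"tz":{"type":"number"},"ax":{"type":"number"},"ay":{"type":"number"},"az":{"type":"number"},"claw":{"type":"number"}}}}},"required":["deltas"]}

```bash
mkdir -p pics; cat > h.py <<'E'
from station import *
import numpy as np, cv2
def w(label,cam):
    c=calibration(cam)
    if cam=="wrist":
        s=sense(); T=np.eye(4); T[:3,:3]=s["ee_rot"]; T[:3,3]=s["tcp_pos"]; M=T@np.array(c["hand_eye"])
    else: M=np.array(c["cam_to_world"])
    return [(round(d["confidence"],2),np.round(M@np.r_[d["xyz"],1],4)[:3]) for d in recognise(label,cam)[:2]]
def ray(cam,u,v,z):
    c=calibration(cam)
    if cam=="wrist":
        s=sense(); T=np.eye(4); T[:3,:3]=s["ee_rot"]; T[:3,3]=s["tcp_pos"]; M=T@np.array(c["hand_eye"])
    else: M=np.array(c["cam_to_world"])
    d=M[:3,:3]@np.array([(u-c["cx"])/c["fx"],(v-c["cy"])/c["fy"],1]); o=M[:3,3]
    return o+d*(z-o[2])/d[2]
def rect(label,cam,z):
    r=trace(label,cam)
    if not r: return None
    m=r[0]["mask"].astype(np.uint8)
    cs,_=cv2.findContours(m,0,cv2.CHAIN_APPROX_NONE); c=max(cs,key=cv2.contourArea)
    P=np.array([ray(cam,u,v,z)[:2] for u,v in c[:,0]],np.float32)*1000
    (x,y),(a,b),t=cv2.minAreaRect(P)
    if a<b: a,b,t=b,a,t+90
    return r[0]["confidence"],np.round([x,y,a,b,(t+90)%180-90],1)
E
python3 - <<'E'
from h import *
s=sense()
for k in("tcp_pos","ee_rot","time_s","gripper_width"):print(k,np.round(s[k],3))
ims=[]
for c in("scene","top","wrist"):
    cv2.imwrite(f"pics/{c}0.png",capture(c)); 
    k=calibration(c);print(c,k["fx"],k["cx"],k["cy"],np.round(k.get("cam_to_world",k.get("hand_eye")),3).tolist())
for l,z in(("upper_plate",.058),("thin_stone",.052),("lower_plate",.034),("thick_stone",.028),("board",.011),("holder",.012),("jaw",.0245),("salt_shaker",.09),("tumbler",.086),("lemon",.03)):
    print(l,w(l,"top"),rect(l,"top",z))
E
```

```text
tcp_pos [0.228 0.581 0.191]
ee_rot [[ 0.931 -0.365 -0.001]
 [-0.365 -0.931 -0.002]
 [ 0.     0.002 -1.   ]]
time_s 0.0
gripper_width 1.0
scene 516.0741361248022 318.8013042767389 236.7627063113763 [[0.645, -0.426, 0.634, -0.189], [-0.764, -0.363, 0.533, -0.613], [0.003, -0.828, -0.56, 0.706], [0.0, 0.0, 0.0, 1.0]]
top 463.770588814392 326.61797138064435 249.5954527564084 [[-0.014, -0.998, 0.069, 0.463], [-1.0, 0.014, -0.006, -0.001], [0.005, -0.069, -0.998, 1.29], [0.0, 0.0, 0.0, 1.0]]
wrist 389.6922026971972 326.89924225420503 241.70361109884902 [[-0.0, -0.957, -0.289, 0.08], [1.0, -0.001, 0.001, -0.002], [-0.001, -0.289, 0.957, -0.192], [0.0, 0.0, 0.0, 1.0]]
upper_plate [(0.81, array([ 0.4684, -0.3153,  0.0551])), (0.57, array([ 0.4842, -0.0181,  0.0088]))] (0.97, array([ 470.6, -316.5,  175.1,   67.6,   -9.2]))
thin_stone [(0.23, array([ 0.4693, -0.3173,  0.0528]))] (0.21, array([ 458.2, -278.3,    5.4,    2.7,   -1.7]))
lower_plate [(0.59, array([ 0.4761, -0.2879,  0.0269]))] (0.42, array([ 548.8, -298.6,   19.1,    2.7,   -1.7]))
thick_stone [] None
board [(0.82, array([ 0.4858, -0.0171,  0.0095]))] (0.79, array([483.4, -18. , 338.7, 238.9,  85.5]))
holder [(0.66, array([0.4659, 0.2888, 0.0122])), (0.46, array([ 0.6962, -0.0277,  0.0423]))] (0.71, array([472.6, 288.6, 256.2,  88.2, -13.9]))
jaw [] (0.53, array([471.6, 285.7, 257.1,  86.5, -13.9]))
salt_shaker [(0.65, array([0.6932, 0.1693, 0.0542]))] (0.54, array([682.4, 168.4,  39.2,  23.8,  89.2]))
tumbler [] (0.44, array([691.1, -25.2,  34.1,   8. ,  89.2]))
lemon [(0.8, array([ 0.663 , -0.1533,  0.0426]))] (0.55, array([ 664.6, -156.8,   58.6,   56.3,  -45.7]))
```

View pics/top0.png

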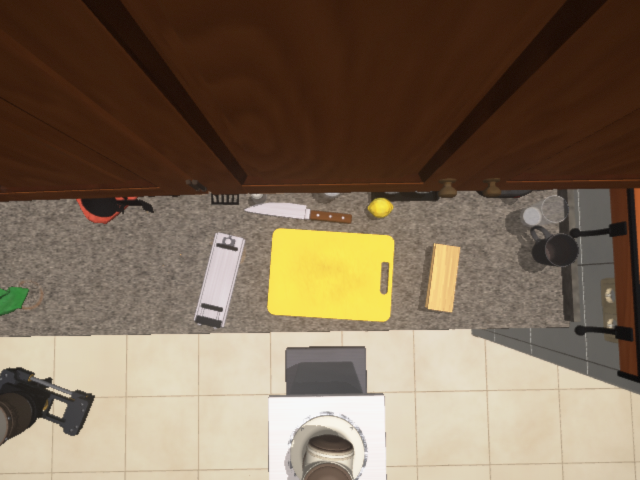

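View pics/scene0.png

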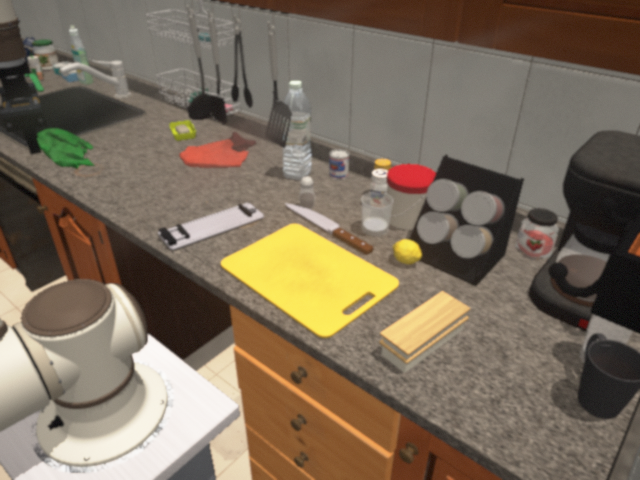

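View pics/wrist0.png

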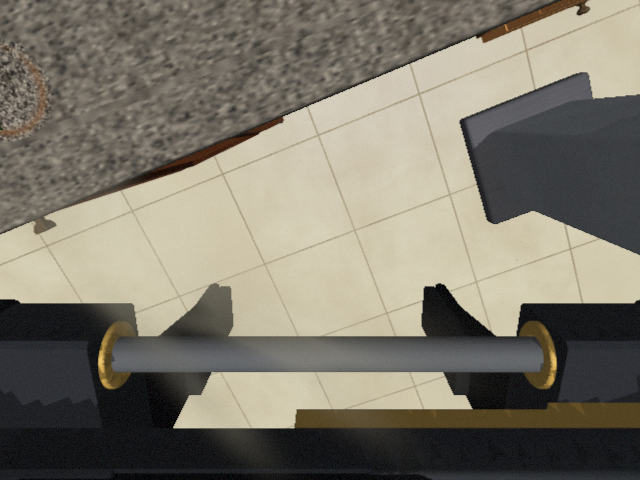

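The top view shows the stack at about (443,278), the board at (330,275) with its slot at (385,277), and the holder from (230,240) to (210,322). The holder's housing and jaw are at the near end and the stop with its thumbscrew at the far end, so holder +x points away from the robot. The scene view agrees, and the wrist view shows only floor. Next I'll look at the holder up close.

```bash
cat >> h.py <<'E'
from scipy.spatial.transform import Rotation as Ro
def R(yaw,pitch=0):  # tool down, tool x along yaw; pitch>0 lifts the +x end
    return (Ro.from_euler("z",yaw,degrees=True)*Ro.from_euler("y",-pitch,degrees=True)).as_matrix()@np.diag([1,-1,-1.])
def go(x,y,z,yaw,pitch=0,start=None):
    if start is None:
        s=sense(); p,A=np.array(s["tcp_pos"])*1000,np.array(s["ee_rot"])
    else: p,A=np.array(start[:3],float),R(*start[3:])
    d=A.T@(np.array([x,y,z])-p); v=Ro.from_matrix(A.T@R(yaw,pitch)).as_rotvec()
    print("t",np.round(d,1),"a",np.round(v,4),"rows",max(np.linalg.norm(d)/41.7,np.degrees(np.linalg.norm(v))/7.16).round(1))
E
python3 -c "
from h import *
go(432,298,190,-13.9)"
```

```text
t [293.4 189.8   2.5] a [ 0.     -0.     -0.1312] rows 8.4
```

{"api": "servo_tool", "payload": {
  "deltas": [
    {"tx":293,"ty":190,"tz":2.5,"az":-0.131},
    {"tx":293,"ty":190,"tz":2.5,"az":-0.131},
    {"tx":293,"ty":190,"tz":2.5,"az":-0.131},
    {"tx":293,"ty":190,"tz":2.5,"az":-0.131},
    {"tx":293,"ty":190,"tz":2.5,"az":-0.131},
    {"tx":293,"ty":190,"tz":2.5,"az":-0.131},
    {"tx":293,"ty":190,"tz":2.5,"az":-0.131},
    {"tx":293,"ty":190,"tz":2.5,"az":-0.131},
    {"tx":293,"ty":190,"tz":2.5,"az":-0.131},
    {"tx":293,"ty":190,"tz":2.5,"az":-0.131},
    {"tx":293,"ty":190,"tz":2.5,"az":-0.131}
  ]
}}

```text
schema error: expected keys tx, ty, tz, ax, ay, az, claw
```

```bash
python3 - <<'E'
from h import *
s=sense(); print(s["time_s"],np.round(s["tcp_pos"],4),np.round(s["ee_rot"],3).tolist())
cv2.imwrite("pics/wh.png",capture("wrist"))
for l,z in(("holder",.012),("jaw",.0245),("jaw_rest",.012),("stop_near",.012)): print(l,w(l,"wrist"),rect(l,"wrist",z))
go(425,-309,200,-9.2)
E
```

```text
1.15 [0.2282 0.5818 0.1925] [[0.931, -0.365, 0.0], [-0.365, -0.931, -0.0], [0.0, 0.0, -1.0]]
holder [] None
jaw [] None
jaw_rest [] None
stop_near [] None
t [508.5 757.5  -7.5] a [ 0.     -0.     -0.2132] rows 21.9
```

View pics/wh.png

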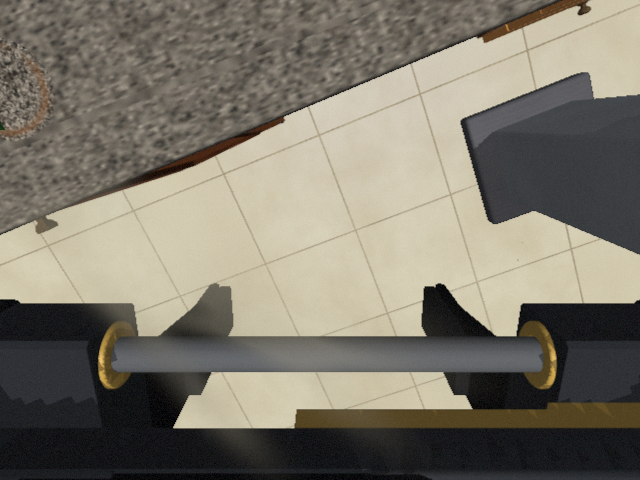

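The move was refused because every row needs all the keys, so the picture is unchanged. I'll send it again.

{"api": "servo_tool", "payload": {
  "deltas": [
    {"tx":293,"ty":190,"tz":2.5,"ax":0,"ay":0,"az":-0.131,"claw":87},
    {"tx":293,"ty":190,"tz":2.5,"ax":0,"ay":0,"az":-0.131,"claw":87},
    {"tx":293,"ty":190,"tz":2.5,"ax":0,"ay":0,"az":-0.131,"claw":87},
    {"tx":293,"ty":190,"tz":2.5,"ax":0,"ay":0,"az":-0.131,"claw":87},
    {"tx":293,"ty":190,"tz":2.5,"ax":0,"ay":0,"az":-0.131,"claw":87},
    {"tx":293,"ty":190,"tz":2.5,"ax":0,"ay":0,"az":-0.131,"claw":87},
    {"tx":293,"ty":190,"tz":2.5,"ax":0,"ay":0,"az":-0.131,"claw":87},
    {"tx":293,"ty":190,"tz":2.5,"ax":0,"ay":0,"az":-0.131,"claw":87},
    {"tx":293,"ty":190,"tz":2.5,"ax":0,"ay":0,"az":-0.131,"claw":87},
    {"tx":293,"ty":190,"tz":2.5,"ax":0,"ay":0,"az":-0.131,"claw":87},
    {"tx":293,"ty":190,"tz":2.5,"ax":0,"ay":0,"az":-0.131,"claw":87}
  ]
}}

```text
time_s: 2.52
tcp_pos: [0.4321, 0.2973, 0.1901]
ee_rot: [[0.97, -0.243, 0.0], [-0.243, -0.97, 0.0], [0.0, -0.0, -1.0]]
wrist_force: [-0.7, 0.1, 1.0]
gripper_width: 1.004
gripper_force: 0.0
```

```bash
python3 - <<'E'
from h import *
s=sense(); print(s["time_s"],np.round(s["tcp_pos"],4),np.round(s["ee_rot"],3).tolist())
cv2.imwrite("pics/wh1.png",capture("wrist"))
for l,z in(("holder",.012),("jaw",.0245),("stop_near",.012)): print(l,w(l,"wrist"),rect(l,"wrist",z))
go(425,-309,200,-9.2)
E
```

```text
2.5167 [0.4321 0.2973 0.1901] [[0.97, -0.243, 0.0], [-0.243, -0.97, 0.0], [0.0, -0.0, -1.0]]
holder [(0.61, array([0.4904, 0.2828, 0.0143]))] (0.9, array([468.8, 293.3, 263.2,  86.9, -14.1]))
jaw [(0.55, array([0.3956, 0.3152, 0.0213]))] (0.65, array([388.3, 313.3,  59. ,  36. ,  76.2]))
stop_near [(0.97, array([0.4905, 0.2899, 0.0175]))] (0.83, array([468.7, 293.1, 262.9,  87. , -14. ]))
t [139.3 591.7 -10.1] a [ 0.      0.     -0.0806] rows 14.6
```

View pics/wh1.png

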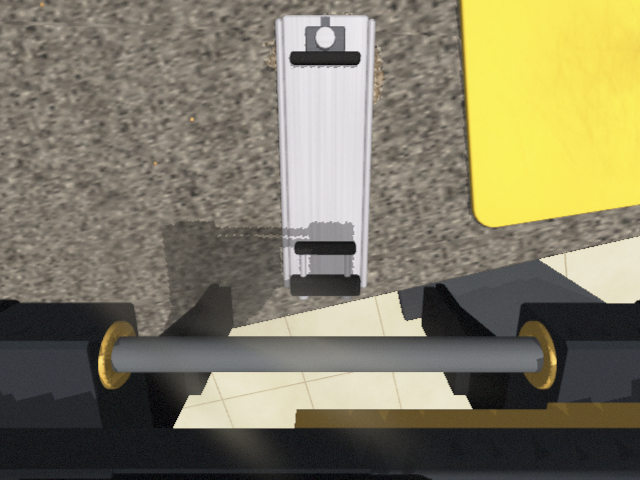

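In the wrist view the holder runs from row 16 at the far end to row 296 at the near end. The stop's face foot is at row 66 (col 325), the jaw's face foot at row 241 (col 325), and the housing spans rows 276–296.

```bash
python3 - <<'E'
from h import *
f=lambda u,v,z:ray("wrist",u,v,z)[:2]*1000
g=cv2.cvtColor(cv2.imread("pics/wh1.png"),cv2.COLOR_BGR2GRAY)
for c in(300,312,340,350): print(c,"stop",g[46:76,c].tolist(),"jaw",g[234:260,c].tolist())
for n,u,v,z in(("farL",278,16,12),("farR",372,16,12),("stop",325,66.5,12),("stoptop",325,51,24.5),("jaw",325,241,12),("housL",290,296,0),("housR",361,296,0),("hL",291,276,26),("hR",359,276,26)): print(n,np.round(f(u,v,z/1000),1))
s=f(325,66.5,.012);j=f(325,241,.012);print("gap",np.linalg.norm(s-j), "yaw",np.degrees(np.arctan2(*(s-j)[::-1])))
E
```

```text
300 stop [229, 229, 231, 229, 230, 123, 41, 44, 46, 47, 45, 42, 42, 47, 46, 39, 32, 25, 22, 142, 186, 194, 225, 230, 230, 230, 229, 229, 230, 228] jaw [146, 183, 211, 218, 164, 145, 145, 73, 27, 28, 31, 37, 38, 38, 37, 38, 52, 51, 53, 44, 73, 143, 151, 162, 174, 160]
312 stop [121, 114, 112, 114, 116, 66, 42, 47, 50, 47, 48, 48, 47, 46, 46, 40, 38, 19, 14, 140, 158, 201, 226, 229, 230, 227, 229, 230, 230, 230] jaw [141, 139, 144, 143, 142, 141, 143, 69, 22, 26, 30, 31, 29, 35, 32, 43, 41, 31, 33, 33, 79, 131, 136, 139, 138, 140]
340 stop [116, 115, 115, 113, 118, 69, 35, 45, 48, 48, 47, 47, 46, 45, 45, 39, 35, 27, 17, 137, 195, 223, 226, 227, 228, 225, 226, 226, 225, 225] jaw [144, 146, 146, 144, 147, 145, 147, 73, 25, 22, 31, 29, 32, 30, 27, 34, 38, 34, 35, 34, 54, 132, 145, 144, 144, 142]
350 stop [230, 230, 230, 229, 228, 121, 41, 47, 50, 47, 48, 45, 47, 47, 44, 37, 32, 27, 15, 140, 186, 188, 223, 228, 229, 229, 230, 230, 230, 229] jaw [152, 152, 153, 154, 151, 153, 153, 75, 18, 22, 31, 28, 30, 30, 33, 27, 35, 35, 30, 33, 54, 119, 130, 130, 128, 125]
farL [604.3 300. ]
farR [585.3 222.9]
stop [556.7 270.9]
stoptop [566.7 268.4]
jaw [402.1 309.2]
housL [347.9 361.3]
housR [329.7 287.5]
hL [379.3 349.2]
hR [363.4 284.4]
gap 159.26009016216608 yaw -13.918355454354394
```

{"api": "servo_tool", "payload": {
  "deltas": [
    {"tx":139,"ty":592,"tz":-10,"ax":0,"ay":0,"az":-0.08,"claw":87},
    {"tx":139,"ty":592,"tz":-10,"ax":0,"ay":0,"az":-0.08,"claw":87},
    {"tx":139,"ty":592,"tz":-10,"ax":0,"ay":0,"az":-0.08,"claw":87},
    {"tx":139,"ty":592,"tz":-10,"ax":0,"ay":0,"az":-0.08,"claw":87},
    {"tx":139,"ty":592,"tz":-10,"ax":0,"ay":0,"az":-0.08,"claw":87},
    {"tx":139,"ty":592,"tz":-10,"ax":0,"ay":0,"az":-0.08,"claw":87},
    {"tx":139,"ty":592,"tz":-10,"ax":0,"ay":0,"az":-0.08,"claw":87},
    {"tx":139,"ty":592,"tz":-10,"ax":0,"ay":0,"az":-0.08,"claw":87},
    {"tx":139,"ty":592,"tz":-10,"ax":0,"ay":0,"az":-0.08,"claw":87},
    {"tx":139,"ty":592,"tz":-10,"ax":0,"ay":0,"az":-0.08,"claw":87},
    {"tx":139,"ty":592,"tz":-10,"ax":0,"ay":0,"az":-0.08,"claw":87},
    {"tx":139,"ty":592,"tz":-10,"ax":0,"ay":0,"az":-0.08,"claw":87}
  ]
}}

```text
time_s: 3.87
tcp_pos: [0.4254, -0.2035, 0.1986]
ee_rot: [[0.987, -0.161, 0.001], [-0.161, -0.987, -0.0], [0.001, -0.0, -1.0]]
wrist_force: [1.3, 0.2, -0.2]
gripper_width: 1.002
gripper_force: 0.0
```

{"api": "servo_tool", "payload": {
  "deltas": [
    {"tx":17,"ty":104,"tz":0,"ax":0,"ay":0,"az":0,"claw":87},
    {"tx":17,"ty":104,"tz":0,"ax":0,"ay":0,"az":0,"claw":87},
    {"tx":17,"ty":104,"tz":0,"ax":0,"ay":0,"az":0,"claw":87},
    {"tx":17,"ty":104,"tz":0,"ax":0,"ay":0,"az":0,"claw":87},
    {"tx":17,"ty":104,"tz":0,"ax":0,"ay":0,"az":0,"claw":87}
  ]
}}

```text
time_s: 4.28
tcp_pos: [0.4253, -0.308, 0.1976]
ee_rot: [[0.986, -0.164, -0.001], [-0.164, -0.986, 0.001], [-0.001, -0.0, -1.0]]
wrist_force: [-0.1, -0.0, -0.0]
gripper_width: 0.998
gripper_force: 0.0
```

```bash
python3 - <<'E'
from h import *
s=sense(); print(s["time_s"],np.round(s["tcp_pos"],4))
cv2.imwrite("pics/ws.png",capture("wrist"))
for l,z in(("upper_plate",.058),("thin_stone",.052),("lower_plate",.034),("thick_stone",.028)): print(l,w(l,"wrist"),rect(l,"wrist",z))
E
```

```text
4.2833 [ 0.4253 -0.308   0.1976]
upper_plate [(0.77, array([ 0.4761, -0.3185,  0.0611]))] (0.74, array([ 470. , -315.1,  176.6,   67.4,   -8.9]))
thin_stone [(0.22, array([ 0.4836, -0.0874,  0.0069]))] None
lower_plate [] None
thick_stone [] None
```

View pics/ws.png

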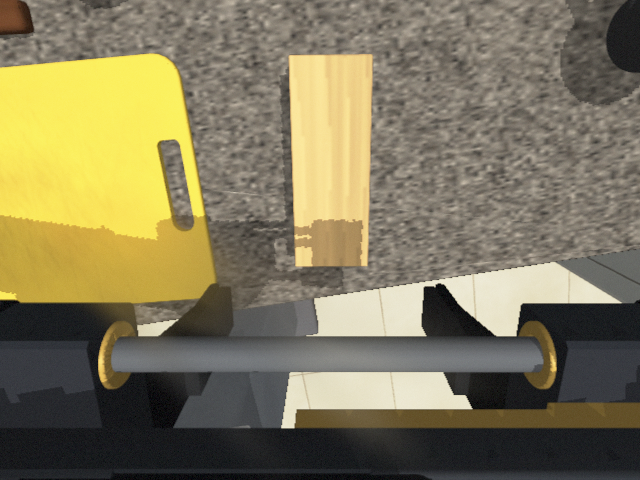

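The plate shows at cols 290–372, rows 55–266, centred at (470, -315) with yaw -9°. I'll approach to just above it and check the height.

{"api": "servo_tool", "payload": {
  "deltas": [
    {"tx":45,"ty":0,"tz":40,"ax":0,"ay":0,"az":-0.007,"claw":87},
    {"tx":45,"ty":0,"tz":80,"ax":0,"ay":0,"az":-0.007,"claw":87},
    {"tx":45,"ty":0,"tz":115,"ax":0,"ay":0,"az":-0.007,"claw":87},
    {"tx":45,"ty":0,"tz":125,"ax":0,"ay":0,"az":-0.007,"claw":87},
    {"tx":45,"ty":0,"tz":125,"ax":0,"ay":0,"az":-0.007,"claw":87}
  ]
}}

```text
time_s: 5.15
tcp_pos: [0.4666, -0.3129, 0.0682]
ee_rot: [[0.988, -0.155, -0.01], [-0.155, -0.988, 0.004], [-0.01, -0.003, -1.0]]
wrist_force: [0.1, 0.4, 0.1]
gripper_width: 1.002
gripper_force: 0.0
```

```bash
python3 - <<'E'
from h import *
for i in range(2):
    s=sense(); print(s["time_s"],np.round(s["tcp_pos"],4),s["wrist_force"]); capture("wrist")
print(rect("upper_plate","wrist",.058))
go(470,-315,55,-9)
E
```

```text
5.15 [ 0.4666 -0.3129  0.0682] [0.06318695 0.37686016 0.14886093]
5.2 [ 0.4687 -0.314   0.0713] [-0.28138858 -0.11497305  0.48422825]
(0.92, array([ 494.2, -321.6,  131.7,   67.9,   -9.1]))
t [-1.2  0.  19.8] a [ 0.0012 -0.0028  0.0022] rows 0.5
```

{"api": "servo_tool", "payload": {
  "deltas": [
    {"tx":-1,"ty":0,"tz":12,"ax":0,"ay":0,"az":0,"claw":87},
    {"tx":-1,"ty":0,"tz":21,"ax":0,"ay":0,"az":0,"claw":87},
    {"tx":-1,"ty":0,"tz":21,"ax":0,"ay":0,"az":0,"claw":75},
    {"tx":-1,"ty":0,"tz":21,"ax":0,"ay":0,"az":0,"claw":60},
    {"tx":-1,"ty":0,"tz":21,"ax":0,"ay":0,"az":0,"claw":60},
    {"tx":-1,"ty":0,"tz":21,"ax":0,"ay":0,"az":0,"claw":60},
    {"tx":-1,"ty":0,"tz":21,"ax":0,"ay":0,"az":0,"claw":60}
  ]
}}

```text
time_s: 5.88
tcp_pos: [0.4693, -0.3146, 0.0529]
ee_rot: [[0.988, -0.155, 0.001], [-0.155, -0.988, -0.001], [0.001, 0.0, -1.0]]
wrist_force: [-0.5, 0.2, 0.5]
gripper_width: 0.729
gripper_force: 0.0
```

```bash
python3 - <<'E'
from h import *
s=sense(); print(np.round(s["tcp_pos"],4),s["gripper_width"]*87,s["gripper_force"],s["wrist_force"])
# board frame yaw -4.5; target pile
S=(470,-315,54,-9)
go(470,-315,80,-9,start=S); go(478,-85,80,-4.5,start=S)
go(478,-85,13,-4.5,start=S)
E
```

```text
[ 0.4693 -0.3146  0.0529] 63.43965155332545 0.0 [-0.54633371  0.20615953  0.45095037]
t [  0.   0. -26.] a [0. 0. 0.] rows 0.6
t [ -28.1 -228.4  -26. ] a [ 0.      0.     -0.0785] rows 5.6
t [ -28.1 -228.4   41. ] a [ 0.      0.     -0.0785] rows 5.6
```

{"api": "servo_tool", "payload": {
  "deltas": [
    {"tx":0,"ty":0,"tz":0,"ax":0,"ay":0,"az":0,"claw":60},
    {"tx":0,"ty":0,"tz":0,"ax":0,"ay":0,"az":0,"claw":60}
  ]
}}

```text
time_s: 6.05
tcp_pos: [0.4689, -0.3145, 0.0524]
ee_rot: [[0.988, -0.155, 0.0], [-0.155, -0.988, -0.0], [0.0, 0.0, -1.0]]
wrist_force: [-0.1, 0.1, 0.2]
gripper_width: 0.699
gripper_force: 0.0
```

```bash
python3 - <<'E'
from h import *
im=capture("wrist");cv2.imwrite("pics/wg.png",im)
s=sense(); print(np.round(s["tcp_pos"],4),s["gripper_width"]*87,s["gripper_force"],s["wrist_force"])
E
```

```text
[ 0.4689 -0.3145  0.0523] 60.164372978243236 0.0 [ 0.32475878 -0.09148756  0.3411597 ]
```

View pics/wg.png

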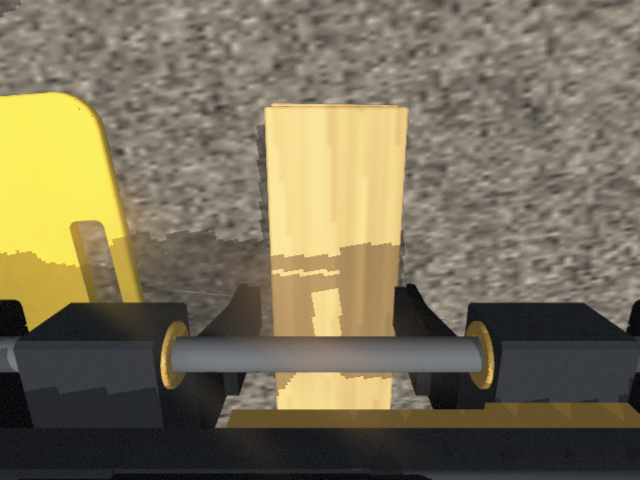

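The plate's edges are at about cols 268–403 and the fingers' inner edges at 262 and 395. So the fingers sit above the plate and about 4 mm off-centre. The visible finger tips also lie well behind the nominal TCP. I'll measure both from this image.

```bash
python3 - <<'E'
from h import *
im=cv2.imread("pics/wg.png"); g=im.astype(int)
print("plate edges (row: first/last bright-yellowish col)")
for r in (130,160,190,220):
    m=(g[r,:,2]-g[r,:,0]>45)&(np.arange(640)>200); c=np.where(m)[0]; print(r,c.min(),c.max())
im0=cv2.imread("pics/wrist0.png")
o=np.hstack([cv2.resize(im0[270:420,90:340],None,fx=1.6,fy=1.6,interpolation=2),cv2.resize(im[270:420,200:450],None,fx=1.6,fy=1.6,interpolation=2)])
o=cv2.convertScaleAbs(o,alpha=2.2,beta=20)
cv2.imwrite("pics/fin.png",o); print(o.shape)
E
```

```text
plate edges (row: first/last bright-yellowish col)
130 265 406
160 266 405
190 267 403
220 269 401
(240, 800, 3)
```

View pics/fin.png

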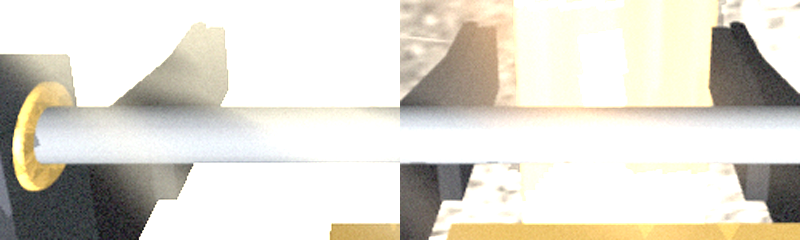

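The finger tips, seen at col 232 with the gripper open and col 261 at 60 mm, sit well behind the nominal TCP, so the tips retract as the gripper opens. I'll open, shift 4 mm, go lower and close on the upper plate.

{"api": "servo_tool", "payload": {
  "deltas": [
    {"tx":0,"ty":4,"tz":-4,"ax":0,"ay":0,"az":0,"claw":87},
    {"tx":0,"ty":4,"tz":-4,"ax":0,"ay":0,"az":0,"claw":87},
    {"tx":0,"ty":4,"tz":-4,"ax":0,"ay":0,"az":0,"claw":87},
    {"tx":0,"ty":4,"tz":-4,"ax":0,"ay":0,"az":0,"claw":87},
    {"tx":0,"ty":4,"tz":8,"ax":0,"ay":0,"az":0,"claw":87},
    {"tx":0,"ty":4,"tz":16,"ax":0,"ay":0,"az":0,"claw":87},
    {"tx":0,"ty":4,"tz":23,"ax":0,"ay":0,"az":0,"claw":87},
    {"tx":0,"ty":4,"tz":23,"ax":0,"ay":0,"az":0,"claw":60},
    {"tx":0,"ty":4,"tz":23,"ax":0,"ay":0,"az":0,"claw":60},
    {"tx":0,"ty":4,"tz":23,"ax":0,"ay":0,"az":0,"claw":60},
    {"tx":0,"ty":4,"tz":23,"ax":0,"ay":0,"az":0,"claw":60}
  ]
}}

```text
time_s: 7.02
tcp_pos: [0.4686, -0.3185, 0.0296]
ee_rot: [[0.988, -0.155, 0.001], [-0.155, -0.988, -0.0], [0.001, 0.0, -1.0]]
wrist_force: [0.5, -0.0, -0.4]
gripper_width: 0.781
gripper_force: 0.0
```

{"api": "servo_tool", "payload": {
  "deltas": [
    {"tx":0,"ty":0,"tz":0,"ax":0,"ay":0,"az":0,"claw":60},
    {"tx":0,"ty":0,"tz":0,"ax":0,"ay":0,"az":0,"claw":60}
  ]
}}

```text
time_s: 7.18
tcp_pos: [0.4685, -0.3185, 0.0296]
ee_rot: [[0.988, -0.155, 0.001], [-0.155, -0.988, -0.0], [0.001, 0.0, -1.0]]
wrist_force: [0.8, -0.7, 0.4]
gripper_width: 0.709
gripper_force: 0.0
```

There's still no contact, which puts the tips about 28 mm behind the TCP, as the images suggested. I'll open slightly, go 5 mm lower and close again.

{"api": "servo_tool", "payload": {
  "deltas": [
    {"tx":0,"ty":0,"tz":-2,"ax":0,"ay":0,"az":0,"claw":76},
    {"tx":0,"ty":0,"tz":-2,"ax":0,"ay":0,"az":0,"claw":76},
    {"tx":0,"ty":0,"tz":-2,"ax":0,"ay":0,"az":0,"claw":76},
    {"tx":0,"ty":0,"tz":-2,"ax":0,"ay":0,"az":0,"claw":76},
    {"tx":0,"ty":0,"tz":3,"ax":0,"ay":0,"az":0,"claw":76},
    {"tx":0,"ty":0,"tz":5,"ax":0,"ay":0,"az":0,"claw":76},
    {"tx":0,"ty":0,"tz":5,"ax":0,"ay":0,"az":0,"claw":60},
    {"tx":0,"ty":0,"tz":5,"ax":0,"ay":0,"az":0,"claw":60},
    {"tx":0,"ty":0,"tz":5,"ax":0,"ay":0,"az":0,"claw":60},
    {"tx":0,"ty":0,"tz":5,"ax":0,"ay":0,"az":0,"claw":60},
    {"tx":0,"ty":0,"tz":5,"ax":0,"ay":0,"az":0,"claw":60}
  ]
}}

```text
time_s: 8.1
tcp_pos: [0.4682, -0.3184, 0.0241]
ee_rot: [[0.988, -0.155, -0.0], [-0.155, -0.988, 0.0], [-0.0, -0.0, -1.0]]
wrist_force: [-0.2, 0.4, -0.5]
gripper_width: 0.753
gripper_force: 30.0
```

The upper plate is gripped at 65.5 mm with 30 N. Now I'll carry it to the board.

```bash
python3 - <<'E'
from h import *
s=sense(); print(np.round(s["tcp_pos"],4))
go(476,-85,34,-4.5); go(476,-85,-15.5,-4.5)
E
```

```text
[ 0.4682 -0.3184  0.0241]
t [ -28.5 -231.8   -9.8] a [-0.0001  0.     -0.0774] rows 5.6
t [ -28.5 -231.8   39.7] a [-0.0001  0.     -0.0774] rows 5.7
```

{"api": "servo_tool", "payload": {
  "deltas": [
    {"tx":0,"ty":0,"tz":-12,"ax":0,"ay":0,"az":0,"claw":60},
    {"tx":-6,"ty":-40,"tz":-12,"ax":0,"ay":0,"az":-0.02,"claw":60},
    {"tx":-11,"ty":-80,"tz":-12,"ax":0,"ay":0,"az":-0.04,"claw":60},
    {"tx":-16,"ty":-121,"tz":-12,"ax":0,"ay":0,"az":-0.06,"claw":60},
    {"tx":-20,"ty":-162,"tz":-12,"ax":0,"ay":0,"az":-0.077,"claw":60},
    {"tx":-25,"ty":-203,"tz":-12,"ax":0,"ay":0,"az":-0.077,"claw":60},
    {"tx":-28.5,"ty":-232,"tz":5,"ax":0,"ay":0,"az":-0.077,"claw":60},
    {"tx":-28.5,"ty":-232,"tz":28,"ax":0,"ay":0,"az":-0.077,"claw":60},
    {"tx":-28.5,"ty":-232,"tz":38,"ax":0,"ay":0,"az":-0.077,"claw":60},
    {"tx":-28.5,"ty":-232,"tz":39.5,"ax":0,"ay":0,"az":-0.077,"claw":60},
    {"tx":-28.5,"ty":-232,"tz":39.5,"ax":0,"ay":0,"az":-0.077,"claw":60}
  ]
}}

```text
time_s: 9.02
tcp_pos: [0.4758, -0.0848, -0.0157]
ee_rot: [[0.997, -0.078, -0.001], [-0.078, -0.997, -0.0], [-0.001, 0.0, -1.0]]
wrist_force: [0.1, -0.5, 0.0]
gripper_width: 0.752
gripper_force: 30.0
```

{"api": "servo_tool", "payload": {
  "deltas": [
    {"tx":0,"ty":0,"tz":1.2,"ax":0,"ay":0,"az":0,"claw":60},
    {"tx":0,"ty":0,"tz":1.2,"ax":0,"ay":0,"az":0,"claw":60}
  ]
}}

```text
time_s: 9.18
tcp_pos: [0.4768, -0.0851, -0.0158]
ee_rot: [[0.997, -0.079, 0.002], [-0.079, -0.997, 0.0], [0.002, -0.0, -1.0]]
wrist_force: [0.3, -0.3, -0.9]
gripper_width: 0.749
gripper_force: 30.0
```

{"api": "servo_tool", "payload": {
  "deltas": [
    {"tx":0,"ty":0,"tz":1.2,"ax":0,"ay":0,"az":0,"claw":80},
    {"tx":0,"ty":0,"tz":1.2,"ax":0,"ay":0,"az":0,"claw":80},
    {"tx":0,"ty":0,"tz":-10,"ax":0,"ay":0,"az":0,"claw":87},
    {"tx":-30,"ty":0,"tz":-50,"ax":0,"ay":0,"az":0,"claw":87},
    {"tx":-55,"ty":0,"tz":-85,"ax":0,"ay":0,"az":0,"claw":87},
    {"tx":-55,"ty":0,"tz":-85,"ax":0,"ay":0,"az":0,"claw":87}
  ]
}}

```text
time_s: 9.68
tcp_pos: [0.4205, -0.0806, 0.0722]
ee_rot: [[0.997, -0.079, 0.005], [-0.079, -0.997, 0.001], [0.005, -0.001, -1.0]]
wrist_force: [-0.6, 0.6, 0.8]
gripper_width: 0.991
gripper_force: 0.0
```

```bash
python3 - <<'E'
from h import *
cv2.imwrite("pics/b1.png",capture("wrist")); s=sense(); print(s["time_s"],np.round(s["tcp_pos"],4))
print(rect("upper_plate","wrist",.017)); print(w("upper_plate","wrist"))
capture("top")
for l,z in(("upper_plate",.017),("thin_stone",.052)): print(l,w(l,"top"),rect(l,"top",z))
go(420,-310,100,-9)
E
```

```text
9.7333 [ 0.4212 -0.0804  0.0723]
(0.69, array([479.7, -83.5, 174.1,  66.3,  -4.7]))
[(0.73, array([ 0.489 , -0.0865,  0.0169]))]
upper_plate [(0.96, array([ 0.5113, -0.0854,  0.0142]))] (0.76, array([513.8, -88.5, 103.7,  69.1,  -4. ]))
thin_stone [(0.72, array([ 0.4736, -0.3171,  0.0522]))] (0.68, array([ 473.1, -316.5,  169.4,   62.3,   -8.8]))
t [ 16.9 228.8 -32.6] a [0.0008 0.0024 0.078 ] rows 5.6
```

```bash
python3 - <<'E'
from h import *
s=sense(); print(s["time_s"],np.round(s["tcp_pos"],4))
go(472,-319,72,-9); go(472,-319,9,-9)
E
```

```text
10.0833 [ 0.4211 -0.0806  0.0673]
t [ 69.5 233.6  -4.7] a [0.0008 0.0024 0.078 ] rows 5.8
t [ 69.7 233.6  58.3] a [0.0008 0.0024 0.078 ] rows 6.0
```

{"api": "servo_tool", "payload": {
  "deltas": [
    {"tx":12,"ty":40,"tz":0,"ax":0,"ay":0,"az":0.02,"claw":87},
    {"tx":24,"ty":79,"tz":0,"ax":0,"ay":0,"az":0.04,"claw":87},
    {"tx":36,"ty":118,"tz":0,"ax":0,"ay":0,"az":0.06,"claw":87},
    {"tx":48,"ty":157,"tz":0,"ax":0,"ay":0,"az":0.078,"claw":87},
    {"tx":60,"ty":196,"tz":0,"ax":0,"ay":0,"az":0.078,"claw":87},
    {"tx":69.5,"ty":233.6,"tz":0,"ax":0,"ay":0,"az":0.078,"claw":87},
    {"tx":69.5,"ty":233.6,"tz":25,"ax":0,"ay":0,"az":0.078,"claw":87},
    {"tx":69.5,"ty":233.6,"tz":50,"ax":0,"ay":0,"az":0.078,"claw":87},
    {"tx":69.5,"ty":233.6,"tz":58.5,"ax":0,"ay":0,"az":0.078,"claw":87},
    {"tx":69.5,"ty":233.6,"tz":58.5,"ax":0,"ay":0,"az":0.078,"claw":87}
  ]
}}

```text
time_s: 10.92
tcp_pos: [0.4696, -0.3182, 0.0063]
ee_rot: [[0.988, -0.157, -0.008], [-0.157, -0.988, 0.003], [-0.008, -0.002, -1.0]]
wrist_force: [0.3, 0.4, 0.9]
gripper_width: 1.001
gripper_force: 0.0
```

{"api": "servo_tool", "payload": {
  "deltas": [
    {"tx":0,"ty":0,"tz":0,"ax":0,"ay":0,"az":0,"claw":52},
    {"tx":0,"ty":0,"tz":0,"ax":0,"ay":0,"az":0,"claw":52},
    {"tx":0,"ty":0,"tz":0,"ax":0,"ay":0,"az":0,"claw":52},
    {"tx":0,"ty":0,"tz":0,"ax":0,"ay":0,"az":0,"claw":52},
    {"tx":0,"ty":0,"tz":0,"ax":0,"ay":0,"az":0,"claw":52},
    {"tx":0,"ty":0,"tz":0,"ax":0,"ay":0,"az":0,"claw":52},
    {"tx":0,"ty":0,"tz":0,"ax":0,"ay":0,"az":0,"claw":52},
    {"tx":0,"ty":0,"tz":0,"ax":0,"ay":0,"az":0,"claw":52}
  ]
}}

```text
time_s: 11.58
tcp_pos: [0.4727, -0.3188, 0.0109]
ee_rot: [[0.988, -0.156, 0.001], [-0.156, -0.988, -0.0], [0.001, 0.0, -1.0]]
wrist_force: [-0.5, 2.8, 5.1]
gripper_width: 0.666
gripper_force: 30.0
```

The thin stone is gripped at 58 mm with 30 N, and the tips just touch the lower plate (5 N). I'll lift it and take it to the board.

```bash
python3 - <<'E'
from h import *
s=sense(); print(s["time_s"],np.round(s["tcp_pos"],4))
go(476,28,30,-4.5); go(476,28,-10,-4.5)
E
```

```text
11.5833 [ 0.4727 -0.3188  0.0109]
t [ -50.7 -343.1  -19.3] a [ 0.0003 -0.0013 -0.0778] rows 8.3
t [ -50.7 -343.1   20.7] a [ 0.0003 -0.0013 -0.0778] rows 8.3
```

{"api": "servo_tool", "payload": {
  "deltas": [
    {"tx":0,"ty":0,"tz":-4,"ax":0,"ay":0,"az":0,"claw":52},
    {"tx":0,"ty":0,"tz":-12,"ax":0,"ay":0,"az":0,"claw":52},
    {"tx":0,"ty":0,"tz":-25,"ax":0,"ay":0,"az":0,"claw":52}
  ]
}}

```text
time_s: 11.83
tcp_pos: [0.4701, -0.318, 0.0334]
ee_rot: [[0.988, -0.157, -0.005], [-0.157, -0.988, 0.002], [-0.005, -0.001, -1.0]]
wrist_force: [0.1, 0.3, -3.3]
gripper_width: 0.662
gripper_force: 30.0
```

{"api": "servo_tool", "payload": {
  "deltas": [
    {"tx":-5,"ty":-35,"tz":0,"ax":0,"ay":0,"az":-0.01,"claw":52},
    {"tx":-11,"ty":-75,"tz":0,"ax":0,"ay":0,"az":-0.02,"claw":52},
    {"tx":-17,"ty":-115,"tz":0,"ax":0,"ay":0,"az":-0.03,"claw":52},
    {"tx":-23,"ty":-155,"tz":0,"ax":0,"ay":0,"az":-0.05,"claw":52},
    {"tx":-29,"ty":-195,"tz":0,"ax":0,"ay":0,"az":-0.07,"claw":52},
    {"tx":-35,"ty":-235,"tz":0,"ax":0,"ay":0,"az":-0.078,"claw":52},
    {"tx":-41,"ty":-275,"tz":0,"ax":0,"ay":0,"az":-0.078,"claw":52},
    {"tx":-46,"ty":-312,"tz":0,"ax":0,"ay":0,"az":-0.078,"claw":52},
    {"tx":-49,"ty":-333,"tz":5,"ax":0,"ay":0,"az":-0.078,"claw":52},
    {"tx":-50.5,"ty":-343,"tz":20,"ax":0,"ay":0,"az":-0.078,"claw":52},
    {"tx":-50.5,"ty":-343,"tz":34,"ax":0,"ay":0,"az":-0.078,"claw":52},
    {"tx":-50.5,"ty":-343,"tz":40,"ax":0,"ay":0,"az":-0.078,"claw":52}
  ]
}}

```text
time_s: 12.83
tcp_pos: [0.4743, 0.0283, -0.0064]
ee_rot: [[0.997, -0.078, -0.003], [-0.078, -0.997, -0.001], [-0.003, 0.001, -1.0]]
wrist_force: [-1.8, 0.2, -3.5]
gripper_width: 0.66
gripper_force: 30.0
```

{"api": "servo_tool", "payload": {
  "deltas": [
    {"tx":0,"ty":0,"tz":1,"ax":0,"ay":0,"az":0,"claw":52},
    {"tx":0,"ty":0,"tz":2,"ax":0,"ay":0,"az":0,"claw":52},
    {"tx":0,"ty":0,"tz":3,"ax":0,"ay":0,"az":0,"claw":52}
  ]
}}

```text
time_s: 13.08
tcp_pos: [0.4763, 0.0275, -0.0076]
ee_rot: [[0.997, -0.08, 0.001], [-0.08, -0.997, 0.0], [0.001, -0.0, -1.0]]
wrist_force: [0.4, 0.4, -3.7]
gripper_width: 0.662
gripper_force: 30.0
```

{"api": "servo_tool", "payload": {
  "deltas": [
    {"tx":0,"ty":0,"tz":1,"ax":0,"ay":0,"az":0,"claw":52},
    {"tx":0,"ty":0,"tz":2,"ax":0,"ay":0,"az":0,"claw":52},
    {"tx":0,"ty":0,"tz":2.7,"ax":0,"ay":0,"az":0,"claw":52},
    {"tx":0,"ty":0,"tz":2.7,"ax":0,"ay":0,"az":0,"claw":52}
  ]
}}

```text
time_s: 13.42
tcp_pos: [0.4759, 0.0277, -0.0106]
ee_rot: [[0.997, -0.079, 0.0], [-0.079, -0.997, 0.0], [0.0, -0.0, -1.0]]
wrist_force: [-0.4, -0.3, -3.2]
gripper_width: 0.66
gripper_force: 30.0
```

{"api": "servo_tool", "payload": {
  "deltas": [
    {"tx":0,"ty":0,"tz":0.7,"ax":0,"ay":0,"az":0,"claw":52},
    {"tx":0,"ty":0,"tz":1.3,"ax":0,"ay":0,"az":0,"claw":52},
    {"tx":0,"ty":0,"tz":1.7,"ax":0,"ay":0,"az":0,"claw":52},
    {"tx":0,"ty":0,"tz":1.7,"ax":0,"ay":0,"az":0,"claw":52}
  ]
}}

```text
time_s: 13.75
tcp_pos: [0.4757, 0.0279, -0.0125]
ee_rot: [[0.997, -0.079, -0.0], [-0.079, -0.997, -0.0], [-0.0, 0.0, -1.0]]
wrist_force: [0.1, 0.5, -3.5]
gripper_width: 0.667
gripper_force: 30.0
```

{"api": "servo_tool", "payload": {
  "deltas": [
    {"tx":0,"ty":0,"tz":0.7,"ax":0,"ay":0,"az":0,"claw":52},
    {"tx":0,"ty":0,"tz":1.2,"ax":0,"ay":0,"az":0,"claw":52},
    {"tx":0,"ty":0,"tz":1.6,"ax":0,"ay":0,"az":0,"claw":52},
    {"tx":0,"ty":0,"tz":1.6,"ax":0,"ay":0,"az":0,"claw":52}
  ]
}}

```text
time_s: 14.08
tcp_pos: [0.4758, 0.0279, -0.0127]
ee_rot: [[0.997, -0.078, 0.0], [-0.078, -0.997, -0.0], [0.0, 0.0, -1.0]]
wrist_force: [-4.7, -0.0, 9.3]
gripper_width: 0.661
gripper_force: 30.0
```

Contact on the board at 9 N. I'll ease up, release, and go back to the stack for a look.

{"api": "servo_tool", "payload": {
  "deltas": [
    {"tx":0,"ty":0,"tz":-1,"ax":0,"ay":0,"az":0,"claw":52},
    {"tx":0,"ty":0,"tz":-1,"ax":0,"ay":0,"az":0,"claw":87},
    {"tx":0,"ty":0,"tz":-1,"ax":0,"ay":0,"az":0,"claw":87},
    {"tx":0,"ty":0,"tz":-1,"ax":0,"ay":0,"az":0,"claw":87},
    {"tx":0,"ty":0,"tz":-1,"ax":0,"ay":0,"az":0,"claw":87},
    {"tx":0,"ty":0,"tz":-20,"ax":0,"ay":0,"az":0,"claw":87},
    {"tx":0,"ty":0,"tz":-50,"ax":0,"ay":0,"az":0,"claw":87},
    {"tx":-10,"ty":30,"tz":-75,"ax":0,"ay":0,"az":0,"claw":87},
    {"tx":-10,"ty":70,"tz":-80,"ax":0,"ay":0,"az":0,"claw":87},
    {"tx":-10,"ty":110,"tz":-80,"ax":0,"ay":0,"az":0,"claw":87}
  ]
}}

```text
time_s: 14.92
tcp_pos: [0.4588, -0.0813, 0.0685]
ee_rot: [[0.997, -0.075, 0.006], [-0.075, -0.997, 0.001], [0.006, -0.001, -1.0]]
wrist_force: [1.6, 0.3, -0.4]
gripper_width: 0.998
gripper_force: 0.0
```

{"api": "servo_tool", "payload": {
  "deltas": [
    {"tx":-2,"ty":40,"tz":0,"ax":0,"ay":0,"az":0,"claw":87},
    {"tx":-4,"ty":80,"tz":0,"ax":0,"ay":0,"az":0.02,"claw":87},
    {"tx":-6,"ty":120,"tz":0,"ax":0,"ay":0,"az":0.04,"claw":87},
    {"tx":-6,"ty":160,"tz":0,"ax":0,"ay":0,"az":0.06,"claw":87},
    {"tx":-6,"ty":200,"tz":0,"ax":0,"ay":0,"az":0.078,"claw":87},
    {"tx":-6,"ty":235,"tz":0,"ax":0,"ay":0,"az":0.078,"claw":87},
    {"tx":-6,"ty":235,"tz":0,"ax":0,"ay":0,"az":0.078,"claw":87}
  ]
}}

```text
time_s: 15.5
tcp_pos: [0.4324, -0.32, 0.0658]
ee_rot: [[0.987, -0.162, 0.001], [-0.162, -0.987, -0.002], [0.001, 0.001, -1.0]]
wrist_force: [0.4, -0.9, 0.0]
gripper_width: 1.002
gripper_force: 0.0
```

```bash
python3 - <<'E'
from h import *
cv2.imwrite("pics/l1.png",capture("wrist")); s=sense(); print(s["time_s"],np.round(s["tcp_pos"],4),np.round(s["ee_rot"],3).tolist())
print(rect("lower_plate","wrist",.034),w("lower_plate","wrist"))
capture("top")
for l,z in(("lower_plate",.034),("thin_stone",.029)): print(l,w(l,"top"),rect(l,"top",z))
s=sense(); print(s["time_s"],np.round(s["tcp_pos"],4));go(468,-318.6,0,-9)
E
```

```text
15.55 [ 0.4321 -0.3177  0.0655] [[0.987, -0.161, -0.0], [-0.161, -0.987, -0.0], [-0.0, 0.0, -1.0]]
(0.68, array([ 471.1, -312.1,  176.1,   66.6,   -9.6])) [(0.72, array([ 0.4869, -0.3177,  0.0365]))]
lower_plate [(0.86, array([ 0.5394, -0.3271,  0.0272]))] (0.56, array([ 542. , -327.1,   66.7,   39.1,   75.1]))
thin_stone [(0.6, array([0.4754, 0.0299, 0.029 ])), (0.35, array([0.4903, 0.0077, 0.008 ]))] (0.93, array([475.1,  28.6, 169.9,  61.6,  -4. ]))
15.9 [ 0.433  -0.3137  0.0662]
t [35.3 -0.6 66.2] a [-0.     -0.0001  0.0023] rows 1.8
```

{"api": "servo_tool", "payload": {
  "deltas": [
    {"tx":30,"ty":-0.7,"tz":25,"ax":0,"ay":0,"az":0,"claw":87},
    {"tx":35.5,"ty":-0.7,"tz":50,"ax":0,"ay":0,"az":0,"claw":87},
    {"tx":35.5,"ty":-0.7,"tz":64,"ax":0,"ay":0,"az":0,"claw":87},
    {"tx":35.5,"ty":-0.7,"tz":66.7,"ax":0,"ay":0,"az":0,"claw":87},
    {"tx":35.5,"ty":-0.7,"tz":66.7,"ax":0,"ay":0,"az":0,"claw":75},
    {"tx":35.5,"ty":-0.7,"tz":66.7,"ax":0,"ay":0,"az":0,"claw":60},
    {"tx":35.5,"ty":-0.7,"tz":66.7,"ax":0,"ay":0,"az":0,"claw":60},
    {"tx":35.5,"ty":-0.7,"tz":66.7,"ax":0,"ay":0,"az":0,"claw":60},
    {"tx":35.5,"ty":-0.7,"tz":66.7,"ax":0,"ay":0,"az":0,"claw":60},
    {"tx":35.5,"ty":-0.7,"tz":66.7,"ax":0,"ay":0,"az":0,"claw":60},
    {"tx":35.5,"ty":-0.7,"tz":66.7,"ax":0,"ay":0,"az":0,"claw":60}
  ]
}}

```text
time_s: 16.82
tcp_pos: [0.4685, -0.3199, 0.0006]
ee_rot: [[0.988, -0.156, 0.002], [-0.156, -0.988, -0.001], [0.002, 0.0, -1.0]]
wrist_force: [-0.6, 2.4, 6.0]
gripper_width: 0.749
gripper_force: 30.0
```

```bash
python3 - <<'E'
from h import *
s=sense(); print(np.round(s["tcp_pos"],4),np.round(s["ee_rot"][1,0] if hasattr(s["ee_rot"],"shape") else s["ee_rot"][1][0],4))
go(476.5,-85,10,-4.6); go(476.5,-85,-9.5,-4.6)
E
```

```text
[ 0.4685 -0.3199  0.0006] -0.1559
t [ -28.7 -233.2   -9.6] a [ 0.0005 -0.0019 -0.0763] rows 5.6
t [ -28.8 -233.2    9.9] a [ 0.0005 -0.0019 -0.0763] rows 5.6
```

The lower plate is gripped at 65 mm. I'll carry it to the pile.

{"api": "servo_tool", "payload": {
  "deltas": [
    {"tx":0,"ty":0,"tz":-8,"ax":0,"ay":0,"az":0,"claw":60},
    {"tx":0,"ty":0,"tz":-20,"ax":0,"ay":0,"az":0,"claw":60},
    {"tx":-6,"ty":-40,"tz":-20,"ax":0,"ay":0,"az":-0.02,"claw":60},
    {"tx":-11,"ty":-80,"tz":-20,"ax":0,"ay":0,"az":-0.04,"claw":60},
    {"tx":-16,"ty":-121,"tz":-20,"ax":0,"ay":0,"az":-0.06,"claw":60},
    {"tx":-20,"ty":-162,"tz":-20,"ax":0,"ay":0,"az":-0.076,"claw":60},
    {"tx":-25,"ty":-203,"tz":-20,"ax":0,"ay":0,"az":-0.076,"claw":60},
    {"tx":-28.5,"ty":-228,"tz":-15,"ax":0,"ay":0,"az":-0.076,"claw":60},
    {"tx":-28.7,"ty":-233.2,"tz":-5,"ax":0,"ay":0,"az":-0.076,"claw":60},
    {"tx":-28.7,"ty":-233.2,"tz":4,"ax":0,"ay":0,"az":-0.076,"claw":60},
    {"tx":-28.7,"ty":-233.2,"tz":8,"ax":0,"ay":0,"az":-0.076,"claw":60},
    {"tx":-28.7,"ty":-233.2,"tz":8,"ax":0,"ay":0,"az":-0.076,"claw":60}
  ]
}}

```text
time_s: 17.82
tcp_pos: [0.4748, -0.0856, -0.0098]
ee_rot: [[0.997, -0.082, -0.003], [-0.082, -0.997, -0.0], [-0.003, 0.001, -1.0]]
wrist_force: [0.7, -0.1, -1.1]
gripper_width: 0.75
gripper_force: 30.0
```

{"api": "servo_tool", "payload": {
  "deltas": [
    {"tx":0,"ty":0,"tz":0,"ax":0,"ay":0,"az":0,"claw":60},
    {"tx":0,"ty":0,"tz":0,"ax":0,"ay":0,"az":0,"claw":60}
  ]
}}

```text
time_s: 17.98
tcp_pos: [0.4761, -0.0858, -0.0086]
ee_rot: [[0.997, -0.082, 0.0], [-0.082, -0.997, -0.0], [0.0, 0.0, -1.0]]
wrist_force: [0.3, -0.2, -0.7]
gripper_width: 0.749
gripper_force: 30.0
```

```bash
python3 - <<'E'
from h import *
cv2.imwrite("pics/p1.png",capture("wrist")); s=sense()
go(476.7,-85.0,-10.4,-4.6)
# far edges of the carried plate and the one below are compared in image
g=cv2.imread("pics/p1.png").astype(int)
for c in(290,330,370): print(c,[tuple(g[r,c]) if 0 else int(g[r,c].sum()) for r in range(60,150,2)])
E
```

```text
t [ 0.5 -0.7  1.9] a [-0.     -0.0006 -0.0021] rows 0.1
290 [536, 543, 540, 542, 546, 537, 541, 533, 540, 545, 537, 541, 536, 543, 538, 542, 540, 543, 542, 441, 521, 548, 552, 547, 551, 551, 542, 541, 544, 543, 544, 554, 540, 545, 548, 542, 544, 550, 546, 547, 533, 546, 543, 538, 546]
330 [541, 544, 540, 542, 542, 542, 540, 542, 538, 539, 541, 539, 540, 542, 543, 542, 540, 540, 542, 423, 484, 517, 518, 516, 522, 525, 508, 521, 520, 523, 522, 517, 526, 519, 523, 519, 520, 517, 524, 519, 523, 521, 521, 522, 522]
370 [539, 541, 542, 540, 543, 534, 537, 545, 542, 541, 541, 540, 540, 542, 546, 545, 545, 539, 536, 417, 480, 524, 524, 526, 515, 517, 519, 517, 523, 521, 518, 522, 523, 522, 518, 519, 523, 520, 518, 515, 514, 516, 514, 519, 518]
```

View pics/p1.png

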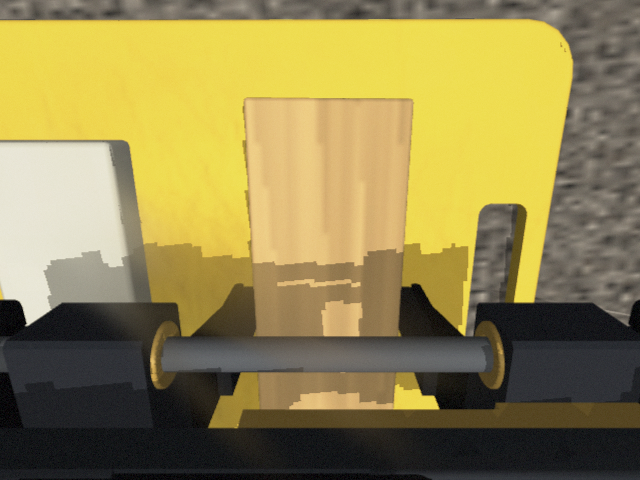

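The carried plate, far edge at row 98 and cols 245–412, fully covers the plate beneath, and the thin stone lies flat at the left. I'll lower it 1.7 mm, release, and go to the thick stone.

{"api": "servo_tool", "payload": {
  "deltas": [
    {"tx":0.3,"ty":-0.4,"tz":1.0,"ax":0,"ay":0,"az":0,"claw":60},
    {"tx":0.3,"ty":-0.4,"tz":1.7,"ax":0,"ay":0,"az":0,"claw":60},
    {"tx":0.3,"ty":-0.4,"tz":1.7,"ax":0,"ay":0,"az":0,"claw":60},
    {"tx":0.3,"ty":-0.4,"tz":1.7,"ax":0,"ay":0,"az":0,"claw":80},
    {"tx":0.3,"ty":-0.4,"tz":1.7,"ax":0,"ay":0,"az":0,"claw":80},
    {"tx":0.3,"ty":-0.4,"tz":0,"ax":0,"ay":0,"az":0,"claw":80},
    {"tx":0.3,"ty":-0.4,"tz":-15,"ax":0,"ay":0,"az":0,"claw":80},
    {"tx":-10,"ty":0,"tz":-45,"ax":0,"ay":0,"az":0,"claw":87},
    {"tx":-20,"ty":35,"tz":-65,"ax":0,"ay":0,"az":0,"claw":87},
    {"tx":-25,"ty":70,"tz":-75,"ax":0,"ay":0,"az":0.02,"claw":87},
    {"tx":-29,"ty":110,"tz":-75,"ax":0,"ay":0,"az":0.04,"claw":87},
    {"tx":-33,"ty":150,"tz":-75,"ax":0,"ay":0,"az":0.06,"claw":87}
  ]
}}

```text
time_s: 19.03
tcp_pos: [0.4314, -0.2329, 0.0679]
ee_rot: [[0.99, -0.139, 0.003], [-0.139, -0.99, -0.001], [0.003, 0.0, -1.0]]
wrist_force: [0.8, -0.1, 1.0]
gripper_width: 0.994
gripper_force: 0.0
```

```bash
python3 - <<'E'
from h import *
capture("top"); print(rect("thick_stone","top",.028),w("thick_stone","top"),rect("upper_plate","top",.023))
s=sense(); print(s["time_s"],np.round(s["tcp_pos"],4)); go(425,-311,70,-9)
E
```

```text
(0.58, array([ 518.9, -322. ,   72.5,   63.5,   -6. ])) [(0.89, array([ 0.5188, -0.3214,  0.0293]))] None
19.2333 [ 0.4304 -0.2326  0.0663]
t [ 5.9 78.4 -3.7] a [-0.0001 -0.0001  0.0136] rows 1.9
```

{"api": "servo_tool", "payload": {
  "deltas": [
    {"tx":-5,"ty":40,"tz":-10,"ax":0,"ay":0,"az":0.014,"claw":87},
    {"tx":-5,"ty":78,"tz":-20,"ax":0,"ay":0,"az":0.014,"claw":87},
    {"tx":-5,"ty":78,"tz":-20,"ax":0,"ay":0,"az":0.014,"claw":87},
    {"tx":-5,"ty":78,"tz":-20,"ax":0,"ay":0,"az":0.014,"claw":87},
    {"tx":-5,"ty":78,"tz":-20,"ax":0,"ay":0,"az":0.014,"claw":87}
  ]
}}

```text
time_s: 19.65
tcp_pos: [0.415, -0.307, 0.0859]
ee_rot: [[0.988, -0.153, -0.001], [-0.153, -0.988, 0.001], [-0.001, -0.001, -1.0]]
wrist_force: [0.6, -0.5, -0.9]
gripper_width: 1.002
gripper_force: 0.0
```

```bash
python3 - <<'E'
from h import *
capture("wrist"); s=sense(); print(s["time_s"],np.round(s["tcp_pos"],4))
im=capture("wrist"); cv2.imwrite("pics/t1.png",im)
print(rect("thick_stone","wrist",.028),w("thick_stone","wrist"))
capture("top"); print(rect("thick_stone","top",.028),rect("lower_plate","top",.023),rect("thin_stone","top",.029),w("lemon","top"),w("salt_shaker","top"))
s=sense(); print(s["time_s"],np.round(s["tcp_pos"],4)); go(471,-318.5,-17,-9)
E
```

```text
19.7 [ 0.415  -0.3067  0.0858]
(0.66, array([ 471.6, -316.3,  170. ,   58.7,   -9.4])) [(0.6, array([ 0.485 , -0.3236,  0.0279]))]
(0.89, array([ 527.1, -322.7,   63.9,   63.2,   -9. ])) (0.83, array([479.8, -83.2, 174.8,  68. ,  -4. ])) (0.71, array([475.8,  28.5, 168.5,  57.4,  -4. ])) [(0.64, array([ 0.6619, -0.1552,  0.0432]))] [(0.21, array([ 0.4828, -0.0841,  0.0156]))]
20.15 [ 0.4151 -0.3079  0.0862]
t [ 56.8   1.9 103.2] a [-0.      0.0001  0.0028] rows 2.8
```

{"api": "servo_tool", "payload": {
  "deltas": [
    {"tx":20,"ty":0.6,"tz":35,"ax":0,"ay":0,"az":0.008,"claw":87},
    {"tx":40,"ty":1.2,"tz":68,"ax":0,"ay":0,"az":0.008,"claw":87},
    {"tx":57,"ty":1.8,"tz":90,"ax":0,"ay":0,"az":0.008,"claw":87},
    {"tx":57,"ty":1.8,"tz":102,"ax":0,"ay":0,"az":0.008,"claw":80},
    {"tx":57,"ty":1.8,"tz":105,"ax":0,"ay":0,"az":0.008,"claw":70},
    {"tx":57,"ty":1.8,"tz":105,"ax":0,"ay":0,"az":0.008,"claw":52},
    {"tx":57,"ty":1.8,"tz":105,"ax":0,"ay":0,"az":0.008,"claw":52},
    {"tx":57,"ty":1.8,"tz":105,"ax":0,"ay":0,"az":0.008,"claw":52},
    {"tx":57,"ty":1.8,"tz":105,"ax":0,"ay":0,"az":0.008,"claw":52},
    {"tx":57,"ty":1.8,"tz":105,"ax":0,"ay":0,"az":0.008,"claw":52},
    {"tx":57,"ty":1.8,"tz":105,"ax":0,"ay":0,"az":0.008,"claw":52}
  ]
}}

```text
time_s: 21.07
tcp_pos: [0.4716, -0.3188, -0.0173]
ee_rot: [[0.987, -0.162, 0.002], [-0.162, -0.987, -0.001], [0.002, 0.0, -1.0]]
wrist_force: [-0.8, 3.7, 6.4]
gripper_width: 0.663
gripper_force: 30.0
```

{"api": "servo_tool", "payload": {
  "deltas": [
    {"tx":0,"ty":0,"tz":0,"ax":0,"ay":0,"az":0,"claw":52},
    {"tx":0,"ty":0,"tz":0,"ax":0,"ay":0,"az":0,"claw":52}
  ]
}}

```text
time_s: 21.23
tcp_pos: [0.4716, -0.3189, -0.0173]
ee_rot: [[0.987, -0.162, 0.002], [-0.162, -0.987, -0.001], [0.002, 0.0, -1.0]]
wrist_force: [-0.3, 2.1, 5.7]
gripper_width: 0.663
gripper_force: 30.0
```

The thick stone is gripped near its centre, with its underside 17.3 mm behind the TCP. Next I'll compute the waypoints to the holder.

```bash
cat >> h.py <<'E'
HO=np.array([472.0,291.9,0]); HY=-13.9; U=17.3
def hp(cx,cz,th):
    "pose (x,y,z,yaw,pitch) of TCP for jaw-end bottom corner at holder x=cx, z=cz, tilt th"
    t=np.radians(th); px=cx+85*np.cos(t); pz=cz+85*np.sin(t); A=R(HY,th)
    u=Ro.from_euler("z",HY,degrees=True).apply([1,0,0])
    p=HO+u*px+[0,0,pz]+U*A[:,2]
    return (*np.round(p,1),HY,th)
E
python3 - <<'E'
from h import *
S=(471.6,-318.7,-18.5,-9.3)
print(hp(-66,45,10)); go(471.6,-318.7,45,-9.3,start=S); go(*hp(-66,45,0),start=S);go(*hp(-66,45,10),start=S)
E
```

```text
(np.float64(492.1), np.float64(286.9), np.float64(42.7), -13.9, 10)
t [  0.    0.  -63.5] a [0. 0. 0.] rows 1.5
t [ -79.4 -601.1  -46.2] a [0.     0.     0.0803] rows 14.6
t [ -77.6 -601.   -61.2] a [-0.007   0.1744  0.0801] rows 14.6
```

{"api": "servo_tool", "payload": {
  "deltas": [
    {"tx":0,"ty":0,"tz":-4,"ax":0,"ay":0,"az":0,"claw":52},
    {"tx":0,"ty":0,"tz":-14,"ax":0,"ay":0,"az":0,"claw":52},
    {"tx":0,"ty":0,"tz":-34,"ax":0,"ay":0,"az":0,"claw":52},
    {"tx":0,"ty":0,"tz":-60,"ax":0,"ay":0,"az":0,"claw":52},
    {"tx":0,"ty":0,"tz":-70,"ax":0,"ay":0,"az":0,"claw":52}
  ]
}}

```text
time_s: 21.65
tcp_pos: [0.4722, -0.3195, 0.054]
ee_rot: [[0.987, -0.162, 0.004], [-0.162, -0.987, -0.002], [0.004, 0.001, -1.0]]
wrist_force: [1.3, -1.3, -4.7]
gripper_width: 0.662
gripper_force: 30.0
```

{"api": "servo_tool", "payload": {
  "deltas": [
    {"tx":-4,"ty":-30,"tz":0,"ax":0,"ay":0,"az":0,"claw":52},
    {"tx":-9,"ty":-70,"tz":0,"ax":0,"ay":0,"az":0,"claw":52},
    {"tx":-14,"ty":-110,"tz":0,"ax":0,"ay":0,"az":0,"claw":52},
    {"tx":-19,"ty":-150,"tz":0,"ax":0,"ay":0,"az":0,"claw":52},
    {"tx":-25,"ty":-190,"tz":0,"ax":0,"ay":0,"az":0.01,"claw":52},
    {"tx":-30,"ty":-230,"tz":0,"ax":0,"ay":0,"az":0.02,"claw":52},
    {"tx":-35,"ty":-270,"tz":0,"ax":0,"ay":0,"az":0.03,"claw":52},
    {"tx":-40,"ty":-310,"tz":0,"ax":0,"ay":0,"az":0.04,"claw":52},
    {"tx":-45,"ty":-350,"tz":0,"ax":0,"ay":0,"az":0.05,"claw":52},
    {"tx":-50,"ty":-390,"tz":0,"ax":0,"ay":0,"az":0.06,"claw":52},
    {"tx":-55,"ty":-430,"tz":0,"ax":0,"ay":0,"az":0.07,"claw":52},
    {"tx":-60,"ty":-465,"tz":0,"ax":0,"ay":0,"az":0.08,"claw":52}
  ]
}}

```text
time_s: 22.65
tcp_pos: [0.4866, 0.1521, 0.051]
ee_rot: [[0.971, -0.24, -0.0], [-0.24, -0.971, 0.0], [-0.0, -0.0, -1.0]]
wrist_force: [1.4, 0.5, -5.7]
gripper_width: 0.662
gripper_force: 30.0
```

```bash
python3 - <<'E'
from h import *
s=sense(); print(np.round(s["tcp_pos"],4)); go(*hp(-66,45,10))
E
```

```text
[0.4866 0.1521 0.051 ]
t [ -27.1 -132.2    8.4] a [-0.0002  0.1748 -0.    ] rows 3.2
```

{"api": "servo_tool", "payload": {
  "deltas": [
    {"tx":-7,"ty":-35,"tz":0,"ax":0,"ay":0.04,"az":0,"claw":52},
    {"tx":-14,"ty":-70,"tz":3,"ax":0,"ay":0.09,"az":0,"claw":52},
    {"tx":-21,"ty":-105,"tz":5,"ax":0,"ay":0.13,"az":0,"claw":52},
    {"tx":-27,"ty":-125,"tz":8,"ax":0,"ay":0.175,"az":0,"claw":52},
    {"tx":-27,"ty":-132,"tz":8,"ax":0,"ay":0.175,"az":0,"claw":52},
    {"tx":-27,"ty":-132,"tz":8,"ax":0,"ay":0.175,"az":0,"claw":52},
    {"tx":-27,"ty":-132,"tz":8,"ax":0,"ay":0.175,"az":0,"claw":52},
    {"tx":-27,"ty":-132,"tz":8,"ax":0,"ay":0.175,"az":0,"claw":52},
    {"tx":-27,"ty":-132,"tz":8,"ax":0,"ay":0.175,"az":0,"claw":52}
  ]
}}

```text
time_s: 23.4
tcp_pos: [0.493, 0.283, 0.0433]
ee_rot: [[0.955, -0.243, 0.168], [-0.239, -0.97, -0.042], [0.174, 0.0, -0.985]]
wrist_force: [-0.1, 0.9, -5.7]
gripper_width: 0.666
gripper_force: 30.0
```

```bash
python3 - <<'E'
from h import *
s=sense(); print(np.round(s["tcp_pos"],4),np.round(s["ee_rot"],3).tolist(),np.round(s["moment"],2)); go(*hp(-66,45,10));go(*hp(-66,15,10))
c=calibration("scene");im=capture("scene")
cv2.imwrite("pics/sc.png",cv2.resize(im[150:300,110:310],None,fx=4,fy=4,interpolation=2))
E
```

```text
[0.493  0.283  0.0433] [[0.955, -0.243, 0.168], [-0.239, -0.97, -0.042], [0.174, 0.0, -0.985]] [0.12 0.62 0.03]
t [-1.8 -3.5  0.2] a [ 0.0007  0.0001 -0.0024] rows 0.1
t [-7.1 -3.5 29.8] a [ 0.0007  0.0001 -0.0024] rows 0.7
```

View pics/sc.png

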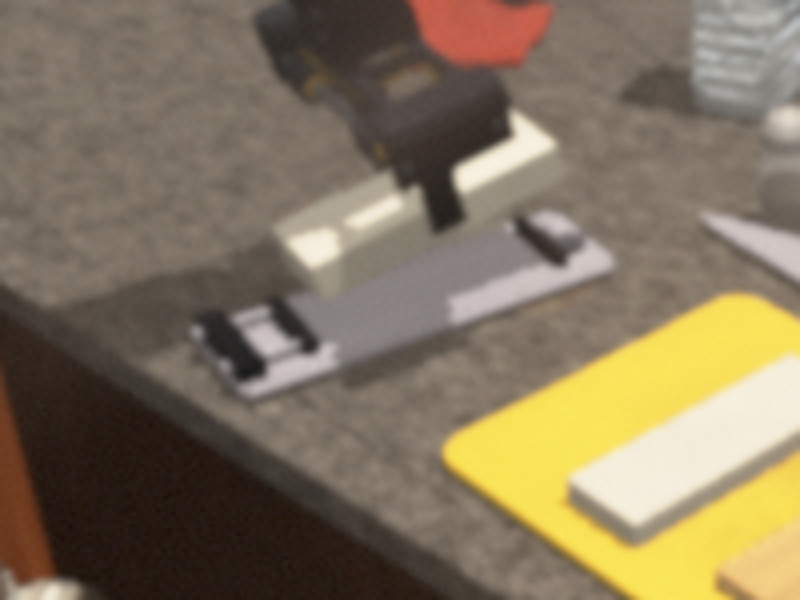

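The stone is tilted correctly over the holder, with its low end just inside the jaw and its high end over the stop. Correcting for the lateral camera bias found at the stack (about 3.5 mm), the current lateral position is right. I'll descend, then feel for the jaw.

```bash
sed -i 's/HO=np.array(\[472.0,291.9,0\])/HO=np.array([471.1,288.2,0])/' h.py; python3 - <<'E'
from h import *
go(*hp(-66,45,10));go(*hp(-66,15,10)); go(*hp(-72,15,10))
E
```

```text
t [-2.   0.5  0.4] a [ 0.0004 -0.0002 -0.0025] rows 0.0
t [-7.2  0.5 29.9] a [ 0.0004 -0.0002 -0.0025] rows 0.7
t [-13.1   0.4  28.9] a [ 0.0004 -0.0002 -0.0025] rows 0.8
```

{"api": "servo_tool", "payload": {
  "deltas": [
    {"tx":-3,"ty":0.5,"tz":8,"ax":0,"ay":0,"az":-0.002,"claw":52},
    {"tx":-5,"ty":0.5,"tz":18,"ax":0,"ay":0,"az":-0.002,"claw":52},
    {"tx":-6.5,"ty":0.5,"tz":26,"ax":0,"ay":0,"az":-0.002,"claw":52},
    {"tx":-7.2,"ty":0.5,"tz":29.9,"ax":0,"ay":0,"az":-0.002,"claw":52},
    {"tx":-7.2,"ty":0.5,"tz":29.9,"ax":0,"ay":0,"az":-0.002,"claw":52},
    {"tx":-7.2,"ty":0.5,"tz":29.9,"ax":0,"ay":0,"az":-0.002,"claw":52}
  ]
}}

```text
time_s: 23.95
tcp_pos: [0.4909, 0.2842, 0.0123]
ee_rot: [[0.956, -0.239, 0.169], [-0.235, -0.971, -0.042], [0.174, 0.001, -0.985]]
wrist_force: [0.1, -0.1, -6.4]
gripper_width: 0.661
gripper_force: 30.0
```

```bash
python3 - <<'E'
from h import *
s=sense(); print(np.round(s["tcp_pos"],4),np.round(s["wrist_force"],1),np.round(s["moment"],2)); go(*hp(-66,15,10));go(*hp(-78,14,10))
E
```

```text
[0.4909 0.2842 0.0123] [ 0.1 -0.1 -6.4] [0.17 0.66 0.04]
t [ 0.6  0.9 -0.3] a [ 0.0005 -0.0003  0.0017] rows 0.0
t [-11.4   0.9  -1.4] a [ 0.0005 -0.0003  0.0017] rows 0.3
```

{"api": "servo_tool", "payload": {
  "deltas": [
    {"tx":-2,"ty":0.5,"tz":-0.4,"ax":0,"ay":0,"az":0.001,"claw":52},
    {"tx":-4,"ty":0.5,"tz":-0.7,"ax":0,"ay":0,"az":0.001,"claw":52},
    {"tx":-6,"ty":0.5,"tz":-1,"ax":0,"ay":0,"az":0.001,"claw":52},
    {"tx":-8,"ty":0.5,"tz":-1.3,"ax":0,"ay":0,"az":0.001,"claw":52},
    {"tx":-9.5,"ty":0.5,"tz":-1.4,"ax":0,"ay":0,"az":0.001,"claw":52},
    {"tx":-9.5,"ty":0.5,"tz":-1.4,"ax":0,"ay":0,"az":0.001,"claw":52},
    {"tx":-9.5,"ty":0.5,"tz":-1.4,"ax":0,"ay":0,"az":0.001,"claw":52}
  ]
}}

```text
time_s: 24.53
tcp_pos: [0.4827, 0.2866, 0.0135]
ee_rot: [[0.956, -0.239, 0.171], [-0.235, -0.971, -0.041], [0.176, -0.001, -0.984]]
wrist_force: [7.2, -3.7, -6.5]
gripper_width: 0.658
gripper_force: 30.0
```

```bash
python3 - <<'E'
from h import *
s=sense(); print(np.round(s["tcp_pos"],4),np.round(s["wrist_force"],1),np.round(s["moment"],2)); go(*hp(-76,15,10));go(*hp(-87,14,10))
E
```

```text
[0.4827 0.2866 0.0135] [ 7.2 -3.7 -6.5] [-0.88 -1.69 -0.05]
t [-1.   1.3  0.6] a [-0.0016 -0.0024  0.0011] rows 0.0
t [-12.1   1.2  -0.3] a [-0.0016 -0.0024  0.0011] rows 0.3
```

The jaw is in contact at 7.9 N, as predicted. I'll push on gently to corner x = -86.

{"api": "servo_tool", "payload": {
  "deltas": [
    {"tx":-2.5,"ty":0.5,"tz":-0.1,"ax":0,"ay":0,"az":0,"claw":52},
    {"tx":-5,"ty":0.5,"tz":-0.1,"ax":0,"ay":0,"az":0,"claw":52},
    {"tx":-7.5,"ty":0.8,"tz":-0.2,"ax":0,"ay":0,"az":0,"claw":52},
    {"tx":-10,"ty":1,"tz":-0.3,"ax":0,"ay":0,"az":0,"claw":52},
    {"tx":-11.5,"ty":1,"tz":-0.3,"ax":0,"ay":0,"az":0,"claw":52},
    {"tx":-11.5,"ty":1,"tz":-0.3,"ax":0,"ay":0,"az":0,"claw":52},
    {"tx":-11.5,"ty":1,"tz":-0.3,"ax":0,"ay":0,"az":0,"claw":52}
  ]
}}

```text
time_s: 25.12
tcp_pos: [0.4728, 0.2892, 0.013]
ee_rot: [[0.956, -0.239, 0.174], [-0.235, -0.971, -0.039], [0.178, -0.003, -0.984]]
wrist_force: [12.1, -5.6, -3.3]
gripper_width: 0.664
gripper_force: 30.0
```

```bash
python3 - <<'E'
from h import *
s=sense(); print(np.round(s["tcp_pos"],4),np.round(s["wrist_force"],1),np.round(s["moment"],2))
for a in((-86,14,10),(-86,14,7),(-86,14,4),(-86,14,2),(-86,14,0),(-86,13,0)): go(*hp(*a))
capture("top"); m=trace("thick_stone","top")
if m: ys,xs=np.where(m[0]["mask"]); P=np.array([ray("top",u,v,.04)[:2]*1000-HO[:2] for u,v in zip(xs,ys)]); c,s_=np.cos(np.radians(HY)),np.sin(np.radians(HY)); X=P@[c,s_];Y=P@[-s_,c]; print(len(xs),[(int(k),Y[(X>k)&(X<k+20)].min().round(1),Y[(X>k)&(X<k+20)].max().round(1)) for k in range(-100,100,20) if ((X>k)&(X<k+20)).sum()>5])
capture("wrist"); print(w("jaw","wrist"))
E
```

```text
[0.4728 0.2892 0.013 ] [12.1 -5.6 -3.3] [-1.36 -2.99 -0.04]
t [-1.   1.4  1.2] a [-0.0037 -0.0043  0.0011] rows 0.0
t [-2.   1.4  5.6] a [-0.0037 -0.0566  0.0012] rows 0.5
t [-3.3  1.4  9.9] a [-0.0036 -0.109   0.0013] rows 0.9
t [-4.2  1.4 12.8] a [-0.0036 -0.1439  0.0014] rows 1.2
t [-5.3  1.5 15.6] a [-0.0036 -0.1788  0.0015] rows 1.4
t [-5.5  1.5 16.6] a [-0.0036 -0.1788  0.0015] rows 1.4
758 [(-100, np.float64(-29.4), np.float64(9.7)), (-80, np.float64(-31.3), np.float64(8.3)), (-60, np.float64(-11.2), np.float64(-1.4)), (-40, np.float64(-12.6), np.float64(1.1)), (-20, np.float64(-10.6), np.float64(0.4)), (0, np.float64(-12.0), np.float64(31.8)), (20, np.float64(-23.9), np.float64(34.4)), (40, np.float64(-23.9), np.float64(38.4)), (60, np.float64(-23.3), np.float64(39.0)), (80, np.float64(-10.9), np.float64(25.2))]
[]
```

Spring force is 13 N, which is about 17–19 mm of travel and enough room for the stone to drop inside the stop. I'll rotate it flat about its low end, easing off slightly.

{"api": "servo_tool", "payload": {
  "deltas": [
    {"tx":0,"ty":0.4,"tz":2.5,"ax":0,"ay":-0.026,"az":0,"claw":52},
    {"tx":-0.5,"ty":0.7,"tz":5,"ax":0,"ay":-0.052,"az":0,"claw":52},
    {"tx":-1.1,"ty":0.7,"tz":7.2,"ax":0,"ay":-0.079,"az":0,"claw":52},
    {"tx":-1.8,"ty":0.7,"tz":9.4,"ax":0,"ay":-0.105,"az":0,"claw":52},
    {"tx":-1.8,"ty":0.7,"tz":9.4,"ax":0,"ay":-0.105,"az":0,"claw":52}
  ]
}}

```text
time_s: 25.73
tcp_pos: [0.474, 0.2889, 0.0032]
ee_rot: [[0.968, -0.239, 0.073], [-0.239, -0.971, -0.013], [0.074, -0.005, -0.997]]
wrist_force: [10.7, -4.7, -3.6]
gripper_width: 0.661
gripper_force: 30.0
```

```bash
python3 - <<'E'
from h import *
s=sense(); print(np.round(s["tcp_pos"],4),np.round(s["wrist_force"],1),np.round(s["moment"],2))
for a in((-84.5,14,4),(-84.5,14,2),(-84.5,14,0)): go(*hp(*a))
E
```

```text
[0.474  0.2889 0.0032] [10.7 -4.7 -3.6] [-1.44 -2.85 -0.06]
t [-1.2  1.4  0.4] a [-0.0052 -0.0044  0.0009] rows 0.1
t [-1.9  1.5  3.3] a [-0.0052 -0.0393  0.001 ] rows 0.3
t [-2.6  1.4  6.3] a [-0.0051 -0.0742  0.0011] rows 0.6
```

{"api": "servo_tool", "payload": {
  "deltas": [
    {"tx":-2,"ty":0.5,"tz":0.3,"ax":-0.002,"ay":0,"az":0,"claw":52},
    {"tx":-2.8,"ty":0.8,"tz":2,"ax":-0.004,"ay":-0.02,"az":0,"claw":52},
    {"tx":-3.2,"ty":0.8,"tz":4,"ax":-0.004,"ay":-0.045,"az":0,"claw":52},
    {"tx":-3.6,"ty":0.8,"tz":5.5,"ax":-0.004,"ay":-0.062,"az":0,"claw":52},
    {"tx":-3.6,"ty":0.8,"tz":5.5,"ax":-0.004,"ay":-0.062,"az":0,"claw":52}
  ]
}}

```text
time_s: 26.15
tcp_pos: [0.4718, 0.2895, -0.0022]
ee_rot: [[0.971, -0.239, 0.015], [-0.239, -0.971, -0.0], [0.015, -0.003, -1.0]]
wrist_force: [9.7, -5.1, -1.7]
gripper_width: 0.661
gripper_force: 30.0
```

```bash
python3 - <<'E'
from h import *
s=sense(); print(np.round(s["tcp_pos"],4),np.round(s["wrist_force"],1),np.round(s["moment"],2))
for a in((-85,14,1),(-85,14,0),(-85,12,0)): go(*hp(*a))
E
```

```text
[ 0.4718  0.2895 -0.0022] [ 9.7 -5.1 -1.7] [-1.24 -3.16 -0.08]
t [-0.   1.4 -0.4] a [-0.0032  0.0027  0.0014] rows 0.0
t [-0.4  1.4  1.1] a [-0.0032 -0.0147  0.0015] rows 0.1
t [-0.4  1.4  3.1] a [-0.0032 -0.0147  0.0015] rows 0.1
```

The stone's far end is now below the top of the stop with no contact. I'll flatten and lower it onto the bed.

{"api": "servo_tool", "payload": {
  "deltas": [
    {"tx":-0.3,"ty":0.6,"tz":0.8,"ax":-0.002,"ay":-0.008,"az":0,"claw":52},
    {"tx":-0.4,"ty":0.8,"tz":1.5,"ax":-0.003,"ay":-0.015,"az":0,"claw":52},
    {"tx":-0.4,"ty":0.8,"tz":2.2,"ax":-0.003,"ay":-0.015,"az":0,"claw":52},
    {"tx":-0.4,"ty":0.8,"tz":2.8,"ax":-0.003,"ay":-0.015,"az":0,"claw":52},
    {"tx":-0.4,"ty":0.8,"tz":2.8,"ax":-0.003,"ay":-0.015,"az":0,"claw":52}
  ]
}}

```text
time_s: 26.57
tcp_pos: [0.4717, 0.2895, -0.0041]
ee_rot: [[0.971, -0.238, 0.002], [-0.238, -0.971, 0.002], [0.002, -0.002, -1.0]]
wrist_force: [11.8, -4.3, -0.1]
gripper_width: 0.666
gripper_force: 30.0
```

{"api": "servo_tool", "payload": {
  "deltas": [
    {"tx":0,"ty":0,"tz":0.6,"ax":0,"ay":0,"az":0,"claw":52},
    {"tx":0,"ty":0,"tz":1.2,"ax":0,"ay":0,"az":0,"claw":52},
    {"tx":0,"ty":0,"tz":1.8,"ax":0,"ay":0,"az":0,"claw":52},
    {"tx":0,"ty":0,"tz":1.8,"ax":0,"ay":0,"az":0,"claw":52}
  ]
}}

```text
time_s: 26.9
tcp_pos: [0.4716, 0.2897, -0.0053]
ee_rot: [[0.971, -0.238, 0.003], [-0.238, -0.971, 0.002], [0.002, -0.002, -1.0]]
wrist_force: [9.0, -4.1, 3.5]
gripper_width: 0.663
gripper_force: 30.0
```

It's on the bed (TCP z -5.3, as predicted). I'll slide gently toward the stop.

{"api": "servo_tool", "payload": {
  "deltas": [
    {"tx":0.7,"ty":0,"tz":0,"ax":0,"ay":0,"az":0,"claw":52},
    {"tx":1.4,"ty":0,"tz":0,"ax":0,"ay":0,"az":0,"claw":52},
    {"tx":2.0,"ty":0,"tz":0,"ax":0,"ay":0,"az":0,"claw":52},
    {"tx":2.0,"ty":0,"tz":0,"ax":0,"ay":0,"az":0,"claw":52}
  ]
}}

```text
time_s: 27.23
tcp_pos: [0.473, 0.2893, -0.0054]
ee_rot: [[0.971, -0.238, 0.002], [-0.238, -0.971, 0.002], [0.001, -0.002, -1.0]]
wrist_force: [7.5, -2.2, 4.3]
gripper_width: 0.66
gripper_force: 30.0
```

{"api": "servo_tool", "payload": {
  "deltas": [
    {"tx":0.7,"ty":0,"tz":0,"ax":0,"ay":0,"az":0,"claw":52},
    {"tx":1.4,"ty":0,"tz":0,"ax":0,"ay":0,"az":0,"claw":52},
    {"tx":2.0,"ty":0,"tz":0,"ax":0,"ay":0,"az":0,"claw":52},
    {"tx":2.0,"ty":0,"tz":0,"ax":0,"ay":0,"az":0,"claw":52}
  ]
}}

```text
time_s: 27.57
tcp_pos: [0.4747, 0.2888, -0.0054]
ee_rot: [[0.971, -0.238, 0.002], [-0.238, -0.971, 0.002], [0.001, -0.002, -1.0]]
wrist_force: [6.1, -2.9, 4.1]
gripper_width: 0.659
gripper_force: 30.0
```

{"api": "servo_tool", "payload": {
  "deltas": [
    {"tx":0.6,"ty":0,"tz":0,"ax":0,"ay":0,"az":0,"claw":52},
    {"tx":1.2,"ty":0,"tz":0,"ax":0,"ay":0,"az":0,"claw":52},
    {"tx":1.6,"ty":0,"tz":0,"ax":0,"ay":0,"az":0,"claw":52},
    {"tx":1.6,"ty":0,"tz":0,"ax":0,"ay":0,"az":0,"claw":52}
  ]
}}

```text
time_s: 27.9
tcp_pos: [0.476, 0.2885, -0.0054]
ee_rot: [[0.971, -0.238, 0.001], [-0.238, -0.971, 0.002], [0.001, -0.002, -1.0]]
wrist_force: [5.7, -2.1, 5.4]
gripper_width: 0.661
gripper_force: 30.0
```

{"api": "servo_tool", "payload": {
  "deltas": [
    {"tx":0.6,"ty":0,"tz":0,"ax":0,"ay":0,"az":0,"claw":52},
    {"tx":1.2,"ty":0,"tz":0,"ax":0,"ay":0,"az":0,"claw":52},
    {"tx":1.6,"ty":0,"tz":0,"ax":0,"ay":0,"az":0,"claw":52},
    {"tx":1.6,"ty":0,"tz":0,"ax":0,"ay":0,"az":0,"claw":52}
  ]
}}

```text
time_s: 28.23
tcp_pos: [0.4764, 0.2884, -0.0053]
ee_rot: [[0.971, -0.238, -0.0], [-0.238, -0.971, 0.001], [-0.001, -0.001, -1.0]]
wrist_force: [-0.0, 1.3, 6.4]
gripper_width: 0.663
gripper_force: 30.0
```

The stop is felt: motion ceased and the force fell to zero. I'll release and retreat straight up.

{"api": "servo_tool", "payload": {
  "deltas": [
    {"tx":0,"ty":0,"tz":0,"ax":0,"ay":0,"az":0,"claw":75},
    {"tx":0,"ty":0,"tz":0,"ax":0,"ay":0,"az":0,"claw":87},
    {"tx":0,"ty":0,"tz":0,"ax":0,"ay":0,"az":0,"claw":87},
    {"tx":0,"ty":0,"tz":0,"ax":0,"ay":0,"az":0,"claw":87},
    {"tx":0,"ty":0,"tz":-10,"ax":0,"ay":0,"az":0,"claw":87},
    {"tx":0,"ty":0,"tz":-35,"ax":0,"ay":0,"az":0,"claw":87},
    {"tx":-15,"ty":0,"tz":-75,"ax":0,"ay":0,"az":0,"claw":87},
    {"tx":-35,"ty":0,"tz":-115,"ax":0,"ay":0,"az":0,"claw":87},
    {"tx":-50,"ty":0,"tz":-150,"ax":0,"ay":0,"az":0,"claw":87},
    {"tx":-50,"ty":0,"tz":-150,"ax":0,"ay":0,"az":0,"claw":87},
    {"tx":-50,"ty":0,"tz":-150,"ax":0,"ay":0,"az":0,"claw":87},
    {"tx":-50,"ty":0,"tz":-150,"ax":0,"ay":0,"az":0,"claw":87}
  ]
}}

```text
time_s: 29.23
tcp_pos: [0.4252, 0.2975, 0.1414]
ee_rot: [[0.971, -0.24, -0.009], [-0.24, -0.971, -0.005], [-0.007, 0.007, -1.0]]
wrist_force: [-0.7, -0.0, 0.0]
gripper_width: 1.001
gripper_force: 0.0
```

```bash
python3 - <<'E'
from h import *
capture("wrist"); im=capture("wrist"); cv2.imwrite("pics/end.png",im); s=sense(); print(s["time_s"],np.round(s["tcp_pos"],4),np.round(s["wrist_force"],1))
print(rect("thick_stone","wrist",.04),w("thick_stone","wrist"),w("jaw","wrist"),rect("holder","wrist",.012))
m=trace("jaw","wrist")
if m: ys,xs=np.where(m[0]["mask"]); print("jaw",xs.min(),xs.max(),ys.min(),ys.max())
m=trace("thick_stone","wrist")
if m: ys,xs=np.where(m[0]["mask"]); print("stone",xs.min(),xs.max(),ys.min(),ys.max(),len(xs)); 
g=cv2.cvtColor(im,cv2.COLOR_BGR2GRAY)
print(g[:330:3,326].tolist())
capture("top")
for l,z in(("thick_stone",.04),("thin_stone",.029),("lower_plate",.023),("holder",.012)): print(l,rect(l,"top",z))
print(w("lemon","top"))
E
```

```text
29.3333 [0.4251 0.2968 0.1398] [1.  0.1 0.1]
(0.82, array([476.7, 289.3, 168.1,  57.9, -13.9])) [(0.79, array([0.4902, 0.2853, 0.0423]))] [(0.71, array([0.382 , 0.3149, 0.0218]))] (0.82, array([464.6, 292.8, 252.6,  87. , -14.1]))
jaw 286 355 270 289
stone 277 362 37 270 18251
[214, 217, 216, 221, 219, 212, 218, 122, 93, 42, 48, 43, 43, 228, 241, 238, 239, 239, 239, 241, 242, 240, 240, 241, 240, 241, 240, 240, 240, 238, 239, 239, 240, 240, 240, 240, 240, 239, 240, 240, 239, 240, 240, 240, 240, 240, 240, 241, 239, 240, 239, 240, 240, 239, 239, 239, 238, 239, 240, 241, 240, 241, 242, 240, 240, 241, 240, 241, 238, 240, 239, 239, 240, 238, 238, 237, 208, 169, 168, 168, 170, 170, 171, 169, 171, 170, 168, 168, 167, 170, 107, 44, 56, 134, 135, 133, 51, 48, 52, 57, 58, 60, 61, 60, 110, 118, 108, 97, 207, 207]
thick_stone (0.73, array([501.6, 278.9, 116.5,  63.8, -14.3]))
thin_stone (0.66, array([693.5, 177. ,  41.3,  25. ,  89.2]))
lower_plate (0.91, array([479.4, -84.6, 176. ,  70.3,  -4.4]))
holder (0.85, array([524.9, 275.2, 148.5,  85.3, -15.5]))
[(0.59, array([ 0.661 , -0.1548,  0.0437]))]
```

The wrist image confirms the thick stone is flat (168 x 58 mm at z = 40 mm, yaw -13.9°), with the stop and the jaw touching its ends and the arm clear. Handing in.

```bash
python3 -c "
from station import *
print(finish_job())"
```

```text
the job is handed in; nothing more can be done
None
```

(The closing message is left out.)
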